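# Sort two studs by thread pitch on notched gauge blocks

## Task

Sort the two threaded machine studs by thread pitch: lay the coarse-threaded stud on the gauge block with the few, widely spaced notches and the fine-threaded one on the block with the many, closely spaced notches. Each must lie lengthwise in the middle of its block, between the guide cheeks, with its thread fully down in the notches, and be let go. The smooth pin without thread is not part of the job.

Things in the scene. Friction and masses are not known exactly. Their poses are not given: they have to be found in the camera images.
- stud_coarse_center (a point): Coarse stud: steel stud lying flat, 172 mm long along its x axis; in the middle a square collar 28 x 28 mm, 36 mm long (grasp it there, across y), round thread 26 mm in diameter on both sides. 0.25 kg, same both ways round. Thread pitch 25 mm: three widely spaced turns a side. Point: its centre, 14 mm above the worktop at the start.
- stud_fine_center (a point): Fine stud: steel stud lying flat, 172 mm long along its x axis; in the middle a square collar 28 x 28 mm, 36 mm long (grasp it there, across y), round thread 26 mm in diameter on both sides. 0.25 kg, same both ways round. Thread pitch 10 mm: six close turns a side. Point: its centre, 14 mm above the worktop at the start.
- gauge_coarse_seat (a point): Coarse gauge, fixed block, base 160 (x) x 64 x 8 mm; two bars with polished dark cross teeth along x, 34 to 76 mm either side of the middle, tooth tips 24.5 mm high, bare base between; guide cheeks near the ends, 29 mm apart, flared on top (48 mm high). Its teeth are 25 mm apart, two a bar. Point: where a seated stud's centre lies, over the block's middle, 33 mm above the worktop. Let go within 4 mm of it, the stud drops into the notches.
- gauge_fine_seat (a point): Fine gauge, fixed block, base 160 (x) x 64 x 8 mm; two bars with polished dark cross teeth along x, 34 to 76 mm either side of the middle, tooth tips 24.5 mm high, bare base between; guide cheeks near the ends, 29 mm apart, flared on top (48 mm high). Its teeth are 10 mm apart, four a bar. Point: where a seated stud's centre lies, over the block's middle, 33 mm above the worktop. Let go within 4 mm of it, the stud drops into the notches.
Not all that is in view belongs to the job. Leave any green look-alike of the part that bears stud_coarse_center alone.

How it is judged (in metres and radians):
At the end, for the whole second after the job is handed in: Each stud lies on the gauge block of its own pitch: centre within 16 mm of the block's middle lengthwise and 10 mm sideways, within 10 degrees of the block's length, and no more than 3 mm above fully seated in the notches (x of stud_coarse_center in the frame of gauge_coarse_seat between -0.016 and 0.016 m and y of stud_coarse_center in the frame of gauge_coarse_seat between -0.01 and 0.01 m and z of stud_coarse_center in the frame of gauge_coarse_seat between -0.004 and 0.003 m and angle between the x axis of stud_coarse_center and the x axis of gauge_coarse_seat, either way round below 0.17 rad and x of stud_fine_center in the frame of gauge_fine_seat between -0.016 and 0.016 m and y of stud_fine_center in the frame of gauge_fine_seat between -0.01 and 0.01 m and z of stud_fine_center in the frame of gauge_fine_seat between -0.004 and 0.003 m and angle between the x axis of stud_fine_center and the x axis of gauge_fine_seat, either way round below 0.17 rad); the robot touches nothing.
It also fails if it takes over 70 s, if anything falls off the work surface, if the arm or the gripper's body presses on something with over 40 N, if the wrist force passes 120 N, or if a joint passes its speed limit or range.

## Robot

A 7-joint arm with a two-finger parallel gripper is mounted at the origin on a cart in front of the work surface, level with it; the furniture and walls round the work are solid. World frame = base frame: x ahead of the robot, y to its left, z up, the work surface at z = 0. Lengths are in m, angles in degrees, forces in N, time in s.
With the tool pointing down it reaches from about 0.425 to 0.875 m from the base axis. Payload 4.7 kg.
Tool frame: the origin (TCP) lies midway between the tips of the shut fingers; the grasp point (between the pads) lies env.grip_point_offset behind it (env.grip_point_offset is the distance from the TCP to the grasp point, in m); x points along the fingers, y is the direction in which the jaws open and shut, and the axes are right-handed (so a half turn about x gives the same grasp; the last joint's range is limited). The gripper opens to 87 mm and grips with 3 to 60 N. Pads are 19 mm wide; open, the fingers measure 117 mm over their backs; the gripper's body (75 mm by 190 mm) begins 51 mm behind the grasp point.
Start: joints at [-62.447, 18.392, -4.016, 83.108, 1.295, 78.541, -3.26], TCP at [0.293, 0.58, 0.223] pointing down, gripper open.
Joint ranges: [-163.93, 163.93], [-17.29, 119.83], [-79.2, 71.16], [3.27, 140.29], [-89.18, 269.18], [5.43, 117.66], [-154.24, 154.24]. Speed limits (degrees/s): [147.25, 147.25, 180, 180, 180, 180, 180].

## Interface

Orientations are given as [roll, pitch, yaw] about the fixed x, y, z axes, in that order (R = Rz(yaw) Ry(pitch) Rx(roll)).
In Python, from cell import readout, read_camera, camera_params, sign_off, spot_in, pinpoint, env gives the robot as it stands.
- The arm moves only by the shell command python3 -m pendant 'ROWS' [OPENING] [FORCE]. ROWS is a JSON object of lists of equal length, an entry for each row: "xyz": the shift along the world's x, y, z in m, a list of three; "turn": the turn about the world's z in rad. A call has 1 to 10 rows; each row shifts and turns the pose as measured when the row begins; what a row does not reach is not made up. A row lasts 1/8 s, in which the tool goes at most 62.5 mm and 10.7 degrees, less where a joint would pass 70% of its speed; a pose out of reach is approached as far as the arm can. A call is refused whole if a number of a shift passes 0.0625 or a number of a turn 0.188, either way. A call with a gripper value outside its range is refused whole. OPENING is the opening, from 0 (shut) to 1 (fully open), set as the call begins (- or left out, the last holds). The fingers move at their own pace and stop on an object; FORCE is the grip in N (left out, the last holds). Time passes only in rows, so rows that do not move let the fingers close. It gives the time, the measured TCP pose, the force and the opening at its end, in the units of the state.
- readout.get_obs(): the state, without advancing time (a new reading comes with each control period).
- read_camera(name): name is "scene" or "top"; returns the picture (384x512x3 uint8, red, green, blue); there is no depth.
- camera_params(name): a dict with "fx", "fy", "cx", "cy" (pixels), "rvec" (rotation vector, rad) and "tvec" (3), from world to camera coordinates, as OpenCV has them. Camera axes: x right, y down, z forward; pixel columns grow to the right and rows downward; lengths in m; the calibration is good to about 2 mm. A picture is of the moment at which its call begins. camera_params takes no time and is no camera call.
- sign_off(): hands the job in, once; it reports no verdict.
Trained networks look in the newest picture that a camera, given by its name, has taken for a name from the list of things; names that differ only in an ending like _2 or _b are one class to them, and where a whole thing is asked for, a point or a joint stands for the part that bears it (a point fixed in the world has none). Each returns a list of dicts, best first, with "score" (0 to 1); they miss things now and then, are a little off and sometimes report something else, mostly with a low value. They report only what shows in the picture. A call takes as long as a camera call. They do not tell look-alikes from the thing itself.
- spot_in(camera, name): "at" ([x, y, z] in m, in the coordinates of the camera as it stood for that picture, good to about 4 mm: the middle of the surface that is visible of it).
- pinpoint(camera, name): "at" ([x, y, z] in m, in the coordinates of the camera as it stood for that picture, good to about 4 mm: a listed point, or the origin of a listed thing).
The state is a dict: "time_s": time; "qpos": joint angles; "joint_velocities": joint speeds; "effort": joint torques, N m; "tool_pos": TCP position; "tool_rot": TCP orientation; "force": force on the tool from outside, world axes, zero at the start; "wrist_torque": the same for the moment, N m; "grip_width": finger opening in m.
Only numpy, scipy, OpenCV 4.12 (cv2) and the standard library are available. Lean on these libraries where they do the work, as an engineer would, in place of code of your own. Each camera call takes 0.05 s, during which the arm holds its last target.

## Working session

There is one attempt and no reset: what is moved stays moved. The work goes in short steps, Python scripts to look and compute and a shell command to move; the robot and the scene stay as the last step left them, time stands still between calls to the robot, and variables do not carry over. Pictures are saved under pics/ and viewed, and the job is handed in when it is done.

```bash
ls; mkdir -p pics
cat > h.py <<'E'
from cell import readout, read_camera, camera_params, sign_off, spot_in, pinpoint, env
import numpy as np, cv2
def cam(n):
    p=camera_params(n); R,_=cv2.Rodrigues(np.array(p["rvec"],float)); t=np.array(p["tvec"],float).ravel()
    K=np.array([[p["fx"],0,p["cx"]],[0,p["fy"],p["cy"]],[0,0,1]]); return K,R,t
def c2w(n,a):
    K,R,t=cam(n); return R.T@(np.array(a)-t)
def pix(n,a):
    K,R,t=cam(n); q=K@np.array(a); return q[:2]/q[2]
def w2p(n,w):
    K,R,t=cam(n); q=K@(R@np.array(w)+t); return q[:2]/q[2]
def p2w(n,uv,z):
    K,R,t=cam(n); d=R.T@np.linalg.inv(K)@np.array([uv[0],uv[1],1.]); c=-R.T@t
    return c+d*(z-c[2])/d[2]
def save(im,f): cv2.imwrite(f,cv2.cvtColor(im,cv2.COLOR_RGB2BGR))
E
python3 - <<'E'
from h import *
o=readout.get_obs(); print({k:np.round(v,3) for k,v in o.items()}, env.grip_point_offset)
for n in ("top","scene"):
    im=read_camera(n); save(im,f"pics/{n}0.png")
    K,R,t=cam(n); print(n,K[0,0],np.round(-R.T@t,3))
    for k in ("stud_coarse_center","stud_fine_center","gauge_coarse_seat","gauge_fine_seat"):
        for d in pinpoint(n,k): print(n,k,round(d["score"],2),np.round(c2w(n,d["at"]),3),np.round(pix(n,d["at"])))
E
```

```text
pics
{'time_s': np.float64(0.0), 'qpos': array([-62.448,  18.439,  -4.016,  83.174,   1.295,  78.541,  -3.261]), 'joint_velocities': array([ 0.084, -0.014,  0.045,  0.151, -0.056, -0.036,  0.108]), 'effort': array([-1.0000e-03, -4.9130e+01, -4.0500e-01, -3.1253e+01, -6.4000e-02,
        4.4000e-02,  0.0000e+00]), 'tool_pos': array([0.292, 0.58 , 0.221]), 'tool_rot': array([ -87.078,   89.891, -113.821]), 'force': array([0.21 , 0.059, 0.345]), 'wrist_torque': array([ 0.008, -0.003,  0.044]), 'grip_width': np.float64(0.087)} 0.0187
top 451.77761425560465 [-1.000e-03  2.470e-01  1.538e+00]
top stud_coarse_center 0.76 [0.555 0.388 0.018] [226. 178.]
top stud_coarse_center 0.47 [ 0.571 -0.155  0.014] [377. 175.]
top stud_fine_center 0.77 [ 0.574 -0.153  0.013] [376. 174.]
top gauge_coarse_seat 0.81 [0.582 0.045 0.033] [322. 170.]
top gauge_coarse_seat 0.17 [0.553 0.388 0.018] [226. 179.]
top gauge_fine_seat 0.94 [0.549 0.191 0.032] [281. 178.]
scene 374.63578249117205 [-0.033  1.31   0.636]
scene stud_coarse_center 0.83 [0.388 0.651 0.016] [222. 288.]
scene stud_coarse_center 0.75 [0.55  0.389 0.01 ] [221. 230.]
scene gauge_coarse_seat 0.71 [0.578 0.038 0.036] [260. 185.]
scene gauge_fine_seat 0.81 [0.554 0.188 0.031] [248. 201.]
```

View pics/top0.png

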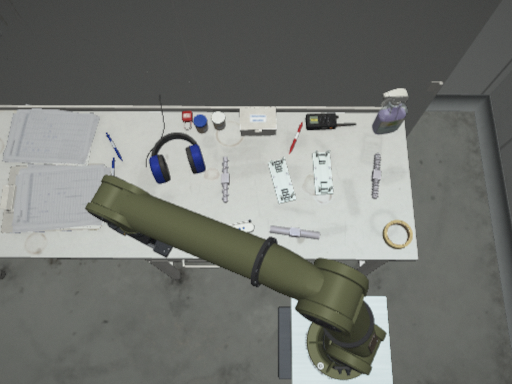

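View pics/scene0.png

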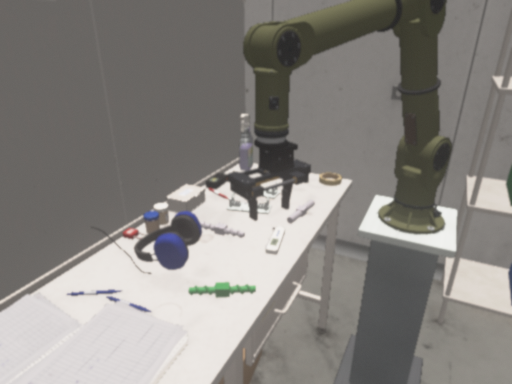

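Run:
```python
import cv2
im=cv2.imread("pics/top0.png"); 
cv2.imwrite("pics/top0c.png",cv2.resize(im[110:250,185:425],None,fx=3.3,fy=3.3,interpolation=cv2.INTER_CUBIC))
im=cv2.imread("pics/scene0.png"); 
cv2.imwrite("pics/scene0c.png",cv2.resize(im[150:320,150:400],None,fx=3.2,fy=3.2,interpolation=cv2.INTER_CUBIC))
```

```text
(no output)
```

View pics/top0c.png

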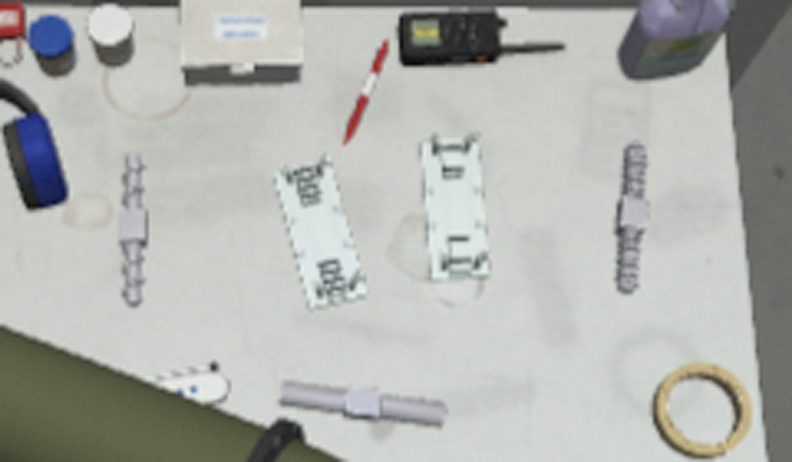

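View pics/scene0c.png

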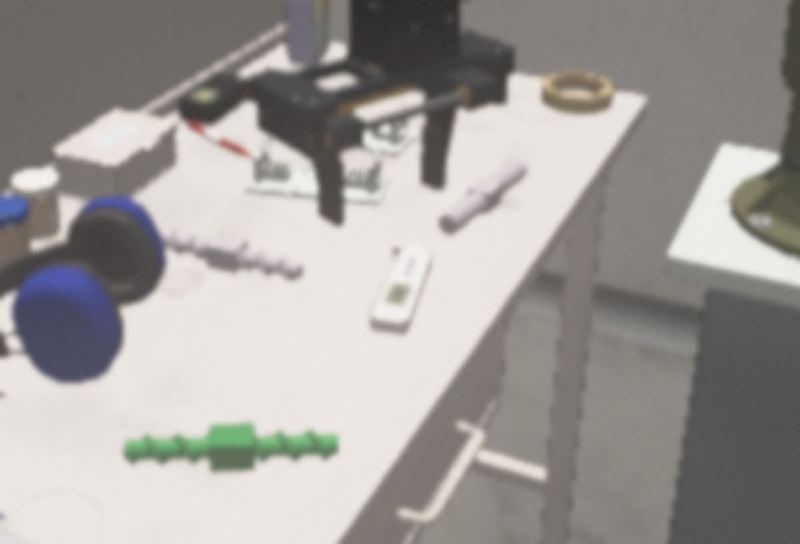

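The grey stud at top (226,178) has few, wide turns, so it is the coarse stud. The green one at scene (222,288) is the look-alike and stays put. The stud at top (376,175) has close turns, so it is the fine stud. The thread-free bar at top (295,232) is the pin. Of the gauges, top (281,180) has 4 close teeth per bar (fine) and top (322,172) has 2 teeth per bar (coarse). Next I'll rectify crops to confirm this and measure the poses.

```bash
cat > rect.py <<'E'
from h import *
def rect(im,n,c,z,half=0.11,s=2000,hy=0.05):
    # ortho: row = -x, col=-y
    H=int(2*half*s);W=int(2*hy*s)
    v,u=np.mgrid[0:H,0:W]
    X=c[0]+half-v/s; Y=c[1]+hy-u/s
    K,R,t=cam(n); P=np.stack([X,Y,np.full_like(X,z)],-1)@R.T+t
    q=P@K.T; mx=(q[...,0]/q[...,2]).astype(np.float32); my=(q[...,1]/q[...,2]).astype(np.float32)
    return cv2.remap(im,mx,my,cv2.INTER_CUBIC)
E
python3 - <<'E'
from rect import *
im=cv2.cvtColor(cv2.imread("pics/top0.png"),cv2.COLOR_BGR2RGB)
out=[]
for c,z in (((.555,.388),.014),((.552,.190),.008),((.580,.042),.008),((.573,-.154),.014)):
    out.append(rect(im,"top",c,z))
o=np.hstack(out)
for x in range(0,o.shape[1],20): o[:3 if x%100 else 8,x]=[255,0,0]
for y in range(0,o.shape[0],20): o[y,:3 if y%100 else 8]=[255,0,0]
save(o,"pics/rect.png"); print(o.shape)
E
```

```text
(440, 800, 3)
```

View pics/rect.png

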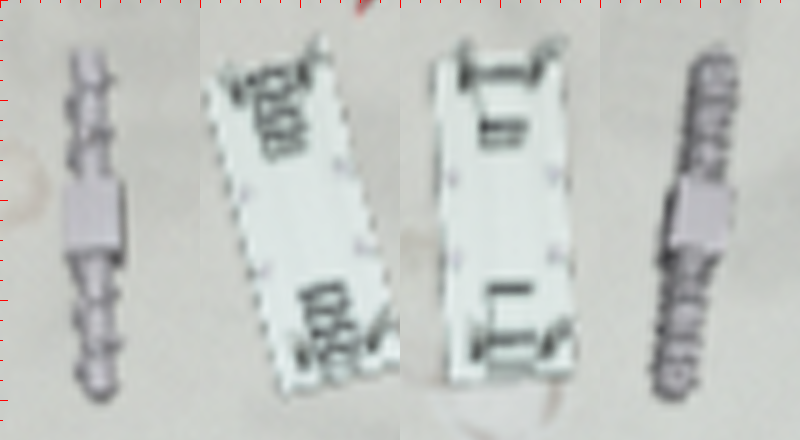

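```bash
cat > ov.py <<'E'
from rect import *
def T(x,y,yaw):
    c,s=np.cos(np.radians(yaw)),np.sin(np.radians(yaw))
    return lambda p: np.array([x+c*p[0]-s*p[1], y+s*p[0]+c*p[1], p[2]])
def boxlines(x0,x1,y0,y1,zs):
    L=[]
    for z in zs:
        c=[(x0,y0,z),(x1,y0,z),(x1,y1,z),(x0,y1,z)]
        L+= [(c[i],c[(i+1)%4]) for i in range(4)]
    return L
def gauge(): return boxlines(-.08,.08,-.032,.032,[.008])+boxlines(.034,.076,-.0145,.0145,[.0245])+boxlines(-.076,-.034,-.0145,.0145,[.0245])
def stud(z=0.014): return boxlines(-.018,.018,-.014,.014,[z+.014])+boxlines(-.086,.086,-.013,.013,[z])
def overlay(im,n,items,center,f=8,r=(24,24)):
    u,v=w2p(n,center); u0,v0=int(u)-r[0],int(v)-r[1]
    o=cv2.resize(im[v0:v0+2*r[1],u0:u0+2*r[0]],None,fx=f,fy=f,interpolation=cv2.INTER_CUBIC)
    for L,pose in items:
        tf=T(*pose)
        for a,b in L:
            p=[((w2p(n,tf(q))-[u0,v0]+.5)*f).astype(int) for q in (a,b)]
            cv2.line(o,tuple(map(int,p[0])),tuple(map(int,p[1])),(255,0,0),1)
    return o
E
python3 - <<'E'
from ov import *
im=cv2.cvtColor(cv2.imread("pics/top0.png"),cv2.COLOR_BGR2RGB)
S=[(stud(),(.5525,.3913,1.5)),(gauge(),(.5508,.1858,13.7)),(gauge(),(.5808,.0393,2.1)),(stud(),(.5705,-.151,-7.5))]
o=[overlay(im,"top",[s],(s[1][0],s[1][1],.014),f=7,r=(28,28)) for s in S]
save(np.vstack([np.hstack(o[:2]),np.hstack(o[2:])])[:, :],"pics/ov.png"); print(o[0].shape)
E
```

```text
(392, 392, 3)
```

```bash
python3 -c "
import cv2
i=cv2.imread('pics/ov.png');cv2.imwrite('pics/ov1.png',cv2.resize(i,(600,600)))"
```

```text
(no output)
```

View pics/ov1.png

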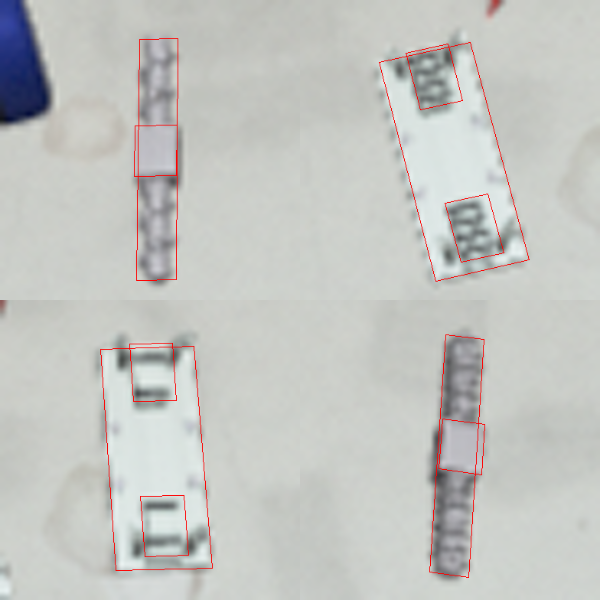

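```bash
cat > st.py <<'E'
from h import *
from scipy.spatial.transform import Rotation as Ro
o=readout.get_obs(); R=Ro.from_euler("xyz",o["tool_rot"],degrees=True).as_matrix()
y=R[:,1]; a=np.degrees(np.arctan2(y[1],y[0])) 
print("t",round(float(o["time_s"]),2),"tcp",np.round(o["tool_pos"],4),"approach",np.round(R[:,0],3),"stud-yaw of jaws",round((a-90+90)%180-90,2),"grip",round(float(o["grip_width"]),4),"F",np.round(o["force"],1),"q7",round(o["qpos"][6],1))
E
python3 st.py; python3 -m pendant '{"xyz":[[0.043,-0.031,0],[0.043,-0.031,0],[0.043,-0.031,0],[0.043,-0.031,0],[0.043,-0.031,0],[0.043,-0.031,0],[0,0,0]],"turn":[0,0,0,0,0,0,0]}' 0.75 ; python3 st.py
```

```text
t 0.5 tcp [0.2925 0.5804 0.2225] approach [ 0. -0. -1.] stud-yaw of jaws -26.75 grip 0.0867 F [-0.1  0.  -0.2] q7 -3.3
time_s: 1.38
tool_pos: [0.5557, 0.3878, 0.223]
tool_rot: [67.7, 89.9, 41.2]
force: [0.0, -0.4, 0.2]
grip_width: 0.0654
t 1.38 tcp [0.5557 0.3878 0.223 ] approach [ 0.001  0.001 -1.   ] stud-yaw of jaws -26.5 grip 0.0654 F [ 0.  -0.4  0.2] q7 27.6
```

```bash
python3 -m pendant '{"xyz":[[-0.003,0.0035,-0.04],[0,0,-0.04],[0,0,-0.04],[0,0,0]],"turn":[0.163,0.163,0.163,0]}' 0.75 ; python3 st.py
python3 - <<'E'
from ov import *
im=read_camera("scene"); save(cv2.resize(im[120:340,120:400],None,fx=2.7,fy=2.7),"pics/s1.png")
im=read_camera("top"); save(cv2.resize(im[130:230,180:320],None,fx=5,fy=5),"pics/t1.png")
E
```

```text
time_s: 1.88
tool_pos: [0.5505, 0.3943, 0.1014]
tool_rot: [100.4, 89.6, 102.8]
force: [0.0, 0.3, 0.3]
grip_width: 0.0653
t 1.88 tcp [0.5505 0.3943 0.1014] approach [-0.002  0.007 -1.   ] stud-yaw of jaws 2.4 grip 0.0653 F [0.  0.3 0.3] q7 54.9
```

View pics/s1.png

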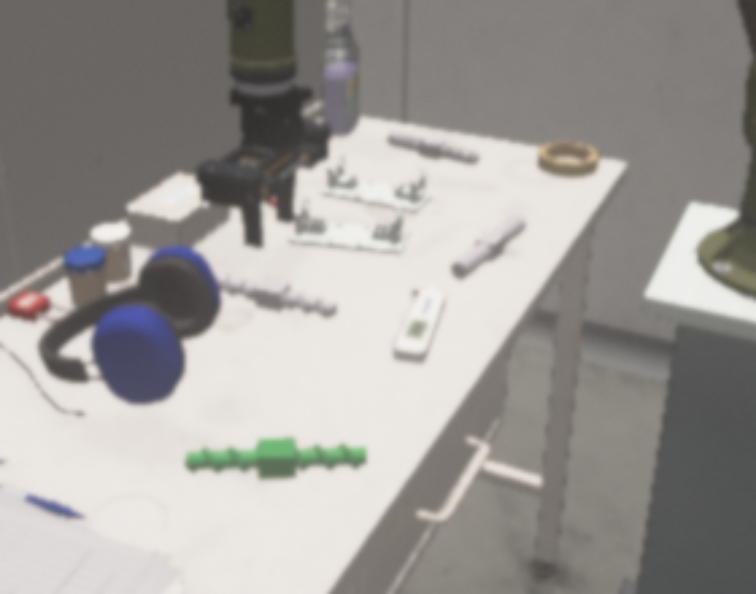

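View pics/t1.png

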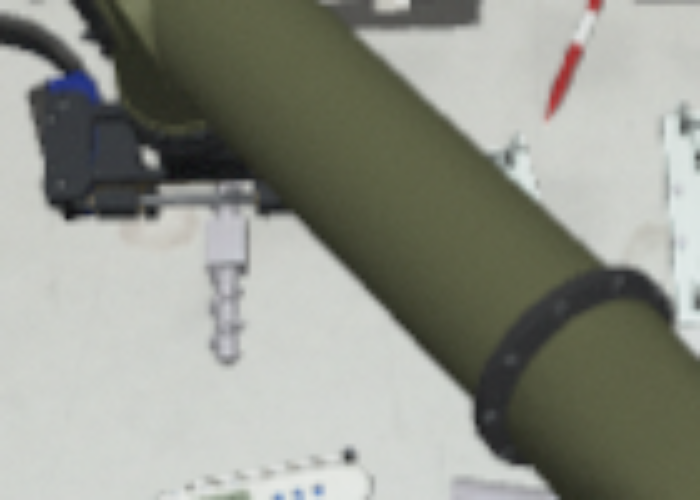

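Run:
```python
from h import *
for uv in ((204,165),(196,174),(203,148),(190,150)):
    print(uv,[np.round(p2w("top",uv,z),3)[:2] for z in (0,.04,.08)])
im=cv2.imread("pics/top0.png"); cv2.imwrite("pics/hp.png",cv2.resize(im[120:220,140:250],None,fx=6,fy=6,interpolation=cv2.INTER_CUBIC))
```

```text
(204, 165) [array([0.611, 0.471]), array([0.595, 0.465]), array([0.579, 0.459])]
(196, 174) [array([0.576, 0.498]), array([0.561, 0.492]), array([0.546, 0.485])]
(203, 148) [array([0.679, 0.478]), array([0.661, 0.472]), array([0.644, 0.466])]
(190, 150) [array([0.671, 0.526]), array([0.653, 0.518]), array([0.636, 0.511])]
```

View pics/hp.png

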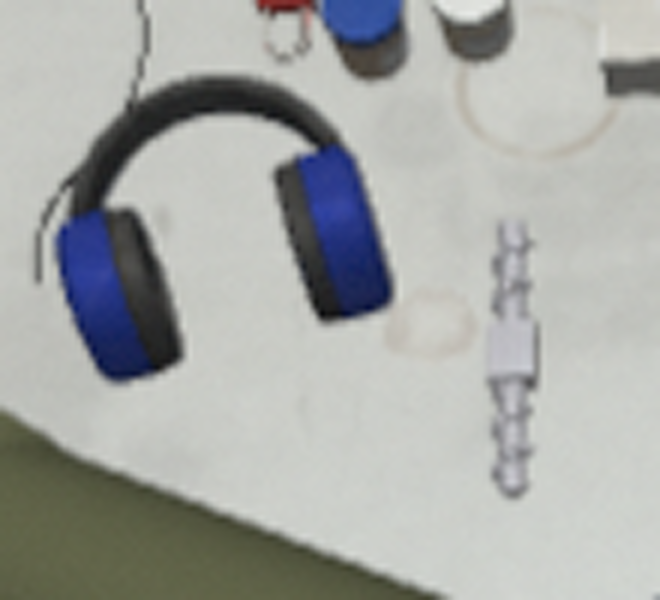

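Run:
```python
from h import *
# candidate cup apex: top-view pixel line vs scene pixel
for uv in ((201,160),(197,158)):
  for z in (.05,.06,.07,.08,.09,.1):
    w=p2w("top",uv,z); print(uv,np.round(w,3),np.round(w2p("scene",w),1))
print([np.round(w2p("scene",(.59,.486,z))) for z in (.07,.08)],[np.round(w2p("scene",(.515,.486,z))) for z in (.07,.08)])
im=cv2.imread("pics/scene0.png"); cv2.imwrite("pics/hps.png",cv2.resize(im[190:290,120:250],None,fx=6,fy=6,interpolation=cv2.INTER_CUBIC))
```

```text
(201, 160) [0.61  0.475 0.05 ] [190.3 227.1]
(201, 160) [0.606 0.474 0.06 ] [191.4 224.4]
(201, 160) [0.602 0.472 0.07 ] [192.6 221.7]
(201, 160) [0.598 0.471 0.08 ] [193.7 218.9]
(201, 160) [0.594 0.469 0.09 ] [194.9 216.2]
(201, 160) [0.59  0.468 0.1  ] [196.1 213.4]
(197, 158) [0.618 0.49  0.05 ] [185.6 228.6]
(197, 158) [0.614 0.488 0.06 ] [186.7 225.9]
(197, 158) [0.61  0.487 0.07 ] [187.9 223.2]
(197, 158) [0.605 0.485 0.08 ] [189.1 220.4]
(197, 158) [0.601 0.483 0.09 ] [190.3 217.6]
(197, 158) [0.597 0.482 0.1  ] [191.5 214.8]
[array([193., 224.]), array([193., 222.])] [array([214., 230.]), array([214., 227.])]
```

View pics/hps.png

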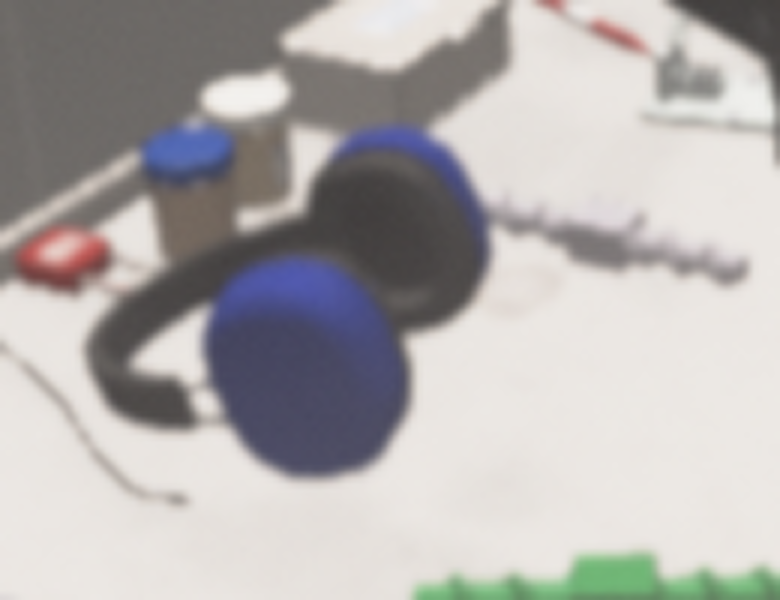

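The headphone ear-cup at top (201,160) is about 9–10 cm tall. It sits where the 190 mm gripper body would come down over the coarse stud, so I'll yaw the grasp about +20° to swing the body clear. The square collar should then align itself to the pads as they close.

```bash
python3 -m pendant '{"xyz":[[0,-0.003,0],[0,0,0],[0,0,-0.03],[0,0,0]],"turn":[0.154,0.154,0,0]}' 0.75 ; python3 st.py
python3 - <<'E'
from ov import *
im=read_camera("scene"); save(cv2.resize(im[150:290,130:310],None,fx=4.2,fy=4.2,interpolation=cv2.INTER_CUBIC),"pics/s2.png")
E
```

```text
time_s: 2.48
tool_pos: [0.5583, 0.3988, 0.0887]
tool_rot: [37.5, 88.3, 57.6]
force: [0.1, 0.4, 0.3]
grip_width: 0.0654
t 2.48 tcp [0.5583 0.3988 0.0887] approach [ 0.016  0.025 -1.   ] stud-yaw of jaws 20.1 grip 0.0654 F [0.1 0.4 0.3] q7 71.9
```

View pics/s2.png

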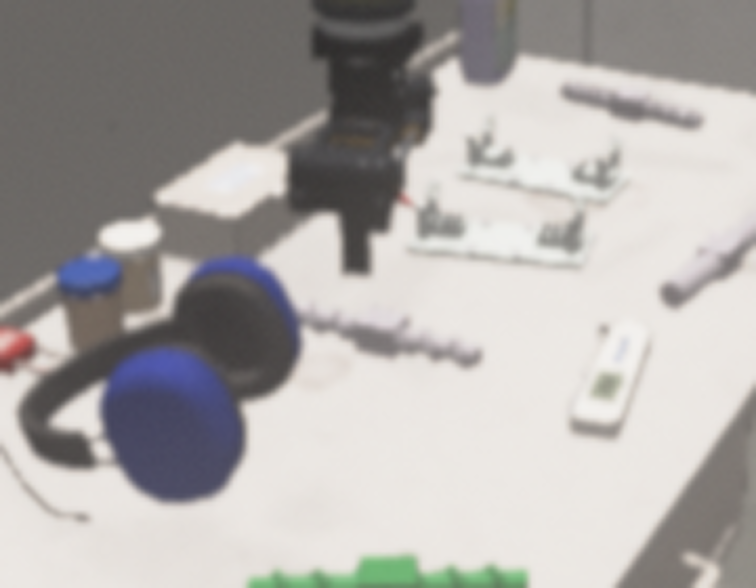

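```bash
cat >> st.py <<'E'
print("q",np.round(o["qpos"],1),"dq",np.round(o["joint_velocities"],1))
E
python3 st.py; python3 -m pendant '{"xyz":[[0,0,0],[0,0,0]],"turn":[0,0]}'; python3 st.py
```

```text
t 2.52 tcp [0.5598 0.4001 0.0912] approach [ 0.019  0.028 -0.999] stud-yaw of jaws 20.12 grip 0.0654 F [ 0.8 -0.5  0.4] q7 71.9
q [-35.2  26.4  -2.9  87.7   0.8  64.2  71.9] dq [-0.1 -0.9 -0.  -1.5 -0.  -0.5  0.6]
time_s: 2.78
tool_pos: [0.5616, 0.4018, 0.0957]
tool_rot: [31.8, 87.7, 51.9]
force: [-0.2, 0.5, -0.2]
grip_width: 0.0652
t 2.77 tcp [0.5616 0.4018 0.0957] approach [ 0.025  0.031 -0.999] stud-yaw of jaws 20.07 grip 0.0652 F [-0.2  0.5 -0.2] q7 71.8
q [-35.3  26.2  -2.9  87.4   0.8  64.2  71.8] dq [-0.1 -0.6 -0.1 -0.7  0.   0.3 -0.3]
```

```bash
python3 -m pendant '{"xyz":[[0,0,0],[0,0,0],[0,0,0],[0,0,0]],"turn":[0,0,0,0]}'; python3 st.py
```

```text
time_s: 3.28
tool_pos: [0.562, 0.4021, 0.0969]
tool_rot: [31.3, 87.6, 51.3]
force: [-0.3, 0.4, -0.5]
grip_width: 0.065
t 3.27 tcp [0.562  0.4021 0.0969] approach [ 0.026  0.032 -0.999] stud-yaw of jaws 20.04 grip 0.065 F [-0.3  0.4 -0.5] q7 71.8
q [-35.3  26.1  -2.9  87.3   0.8  64.3  71.8] dq [-0.   0.  -0.1  0.  -0.   0.  -0.1]
```

```bash
python3 -m pendant '{"xyz":[[0,0,0.04],[0,0,0.04],[0,0,0]],"turn":[0,0,0]}'; python3 st.py;  python3 -m pendant '{"xyz":[[0,0,0],[0,0,0],[0,0,0]],"turn":[0,0,0]}'; python3 st.py
```

```text
time_s: 3.65
tool_pos: [0.5612, 0.4014, 0.1776]
tool_rot: [32.4, 87.8, 52.4]
force: [0.1, -0.4, -0.7]
grip_width: 0.0656
t 3.65 tcp [0.5612 0.4014 0.1776] approach [ 0.023  0.03  -0.999] stud-yaw of jaws 20.02 grip 0.0656 F [ 0.1 -0.4 -0.7] q7 71.9
q [-35.3  22.8  -2.9  82.4   0.6  72.7  71.9] dq [-0.   1.9  0.   3.   0.  -0.2 -0.1]
time_s: 4.03
tool_pos: [0.5599, 0.4004, 0.1744]
tool_rot: [34.5, 88.1, 54.5]
force: [-0.2, -0.7, 0.6]
grip_width: 0.0651
t 4.03 tcp [0.5599 0.4004 0.1744] approach [ 0.02   0.027 -0.999] stud-yaw of jaws 20.02 grip 0.0651 F [-0.2 -0.7  0.6] q7 71.9
q [-35.3  22.9  -2.9  82.6   0.6  72.6  71.9] dq [ 0.   0.4 -0.1  0.3  0.1 -0.2 -0.1]
```

```bash
python3 -m pendant '{"xyz":[[-0.003,-0.003,-0.02],[-0.003,-0.003,-0.02],[-0.002,-0.002,-0.02],[-0.002,-0.001,-0.015],[0,0,-0.01],[0,0,-0.006],[0,0,-0.003],[0,0,-0.001],[0,0,0],[0,0,0]],"turn":[0,0,0,0,0,0,0,0,0,0]}'; python3 st.py
```

```text
time_s: 5.28
tool_pos: [0.5496, 0.3913, 0.0747]
tool_rot: [35.2, 88.1, 55.2]
force: [1.9, -0.2, 0.7]
grip_width: 0.0651
t 5.28 tcp [0.5496 0.3913 0.0747] approach [ 0.019  0.027 -0.999] stud-yaw of jaws 20.03 grip 0.0651 F [ 1.9 -0.2  0.7] q7 71.9
q [-35.1  25.8  -3.   90.5   0.8  61.9  71.9] dq [ 0.  -0.2  0.1 -0.3  0.1  0.1 -0. ]
```

```bash
python3 -m pendant '{"xyz":[[0,0,-0.01],[0,0,-0.012],[0,0,-0.01],[0,0,-0.006],[0,0,-0.003],[0,0,-0.001],[0,0,0]],"turn":[0,0,0,0,0,0,0]}'; python3 st.py
python3 - <<'E'
from ov import *
im=read_camera("scene"); save(cv2.resize(im[150:290,130:310],None,fx=4.2,fy=4.2,interpolation=cv2.INTER_CUBIC),"pics/s3.png")
im=read_camera("top"); save(cv2.resize(im[130:230,170:290],None,fx=6,fy=6,interpolation=cv2.INTER_CUBIC),"pics/t3.png")
E
```

```text
time_s: 6.15
tool_pos: [0.5493, 0.3911, 0.0292]
tool_rot: [35.7, 88.2, 55.7]
force: [0.7, 0.1, -0.1]
grip_width: 0.0651
t 6.15 tcp [0.5493 0.3911 0.0292] approach [ 0.018  0.027 -0.999] stud-yaw of jaws 20.03 grip 0.0651 F [ 0.7  0.1 -0.1] q7 71.8
q [-35.1  28.4  -3.   92.4   1.   57.4  71.8] dq [-0.1 -0.1 -0.  -0.1  0.  -0.1 -0.1]
```

View pics/s3.png

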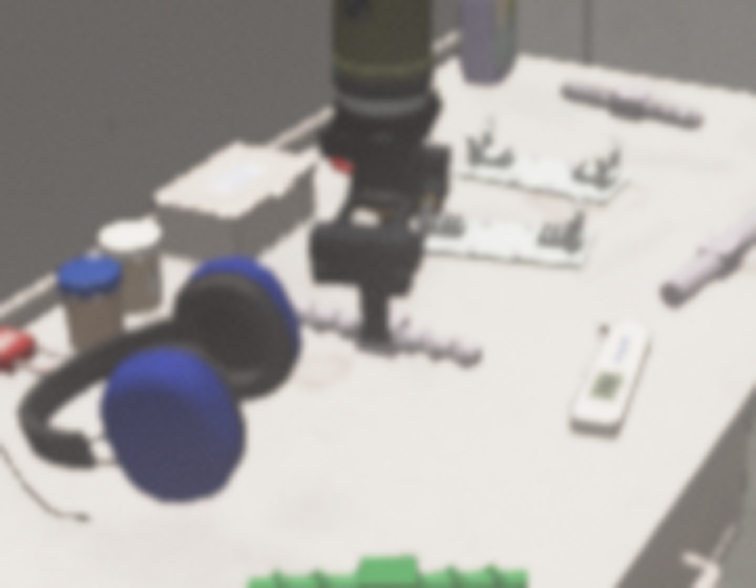

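View pics/t3.png

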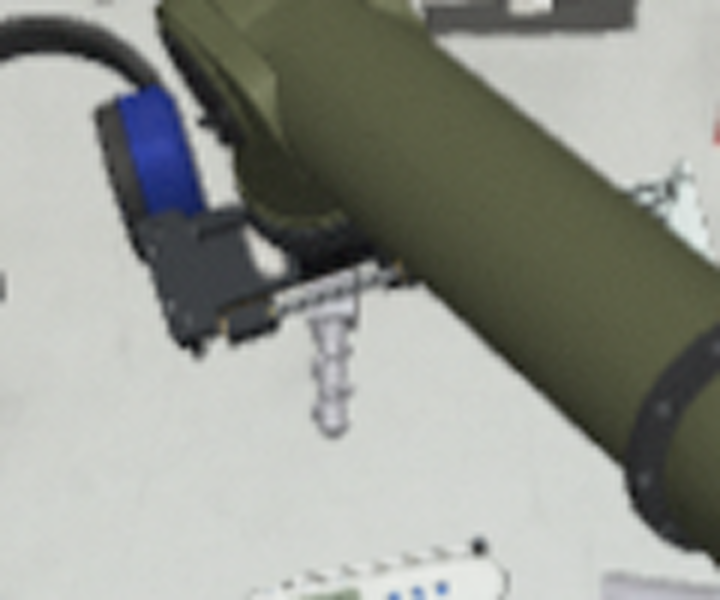

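```bash
python3 -m pendant '{"xyz":[[0,0,-0.007],[0,0,-0.007],[0,0,-0.004],[0,0,-0.002],[0,0,-0.001],[0,0,0]],"turn":[0,0,0,0,0,0]}'; python3 -m pendant '{"xyz":[[0,0,0],[0,0,0],[0,0,0],[0,0,0],[0,0,0],[0,0,0]],"turn":[0,0,0,0,0,0]}' 0 25; python3 st.py
```

```text
time_s: 7.0
tool_pos: [0.5494, 0.3912, 0.0071]
tool_rot: [35.3, 88.1, 55.3]
force: [1.0, 0.5, 0.2]
grip_width: 0.0655
time_s: 7.75
tool_pos: [0.5492, 0.3909, 0.0077]
tool_rot: [35.5, 88.2, 55.5]
force: [-0.0, -0.3, -0.6]
grip_width: 0.0285
t 7.75 tcp [0.5492 0.3909 0.0077] approach [ 0.018  0.026 -0.999] stud-yaw of jaws 20.02 grip 0.0285 F [-0.  -0.3 -0.6] q7 71.8
q [-35.1  29.8  -2.9  93.1   1.1  55.3  71.8] dq [-0.1  0.  -0.   0.  -0.1 -0.   0.1]
```

```bash
python3 -m pendant '{"xyz":[[0,0,0.01],[0,0,0.02],[0,0,0.025],[0,0,0.025],[0,0,0.02],[0,0,0.01],[0,0,0.005],[0,0,0.002],[0,0,0]],"turn":[0,0,0,0,0,0,0,0,0]}'; python3 -m pendant '{"xyz":[[0.002,-0.02,0],[0.003,-0.04,0],[0.004,-0.05,0],[0.004,-0.05,0],[0.004,-0.05,0],[0.004,-0.05,0],[0.004,-0.04,0],[0.003,-0.02,0],[0.002,-0.01,0],[0,-0.005,0]],"turn":[-0.02,-0.04,-0.05,-0.05,-0.05,-0.05,-0.03,-0.015,-0.008,0]}' ; python3 st.py
```

```text
time_s: 8.88
tool_pos: [0.5483, 0.3903, 0.1316]
tool_rot: [35.5, 88.2, 55.5]
force: [0.9, -0.1, -3.1]
grip_width: 0.028
time_s: 10.12
tool_pos: [0.5727, 0.0332, 0.1262]
tool_rot: [40.4, 88.7, 41.2]
force: [0.1, 0.4, -3.3]
grip_width: 0.0279
t 10.12 tcp [0.5727 0.0332 0.1262] approach [ 0.017  0.015 -1.   ] stud-yaw of jaws 0.84 grip 0.0279 F [ 0.1  0.4 -3.3] q7 87.5
q [-13.9  12.2   9.5 102.5  -3.   64.5  87.5] dq [ 2.5 -0.3  0.9  0.5 -1.1  0.   4.5]
```

```bash
python3 -m pendant '{"xyz":[[0.004,0.003,0],[0,0.002,-0.01],[0,0,-0.015],[0,0,-0.01],[0,0,-0.005],[0,0,-0.002],[0,0,0],[0,0,0]],"turn":[0.01,0.01,0,0,0,0,0,0]}'; python3 st.py
python3 - <<'E'
from ov import *
im=read_camera("scene"); save(cv2.resize(im[140:240,190:340],None,fx=5,fy=5,interpolation=cv2.INTER_CUBIC),"pics/s4.png")
im=read_camera("top"); save(im,"pics/top4.png"); save(cv2.resize(im[130:230,250:370],None,fx=6,fy=6,interpolation=cv2.INTER_CUBIC),"pics/t4.png")
E
```

```text
time_s: 11.12
tool_pos: [0.576, 0.044, 0.08]
tool_rot: [47.5, 88.7, 50.0]
force: [-0.2, -0.7, -3.2]
grip_width: 0.0283
t 11.12 tcp [0.576 0.044 0.08 ] approach [ 0.014  0.017 -1.   ] stud-yaw of jaws 2.51 grip 0.0283 F [-0.2 -0.7 -3.2] q7 88.7
q [-14.1  15.4   8.8 104.3  -3.7  59.7  88.7] dq [ 0.  -0.1  0.  -0.2 -0.1 -0.  -0.1]
```

View pics/s4.png

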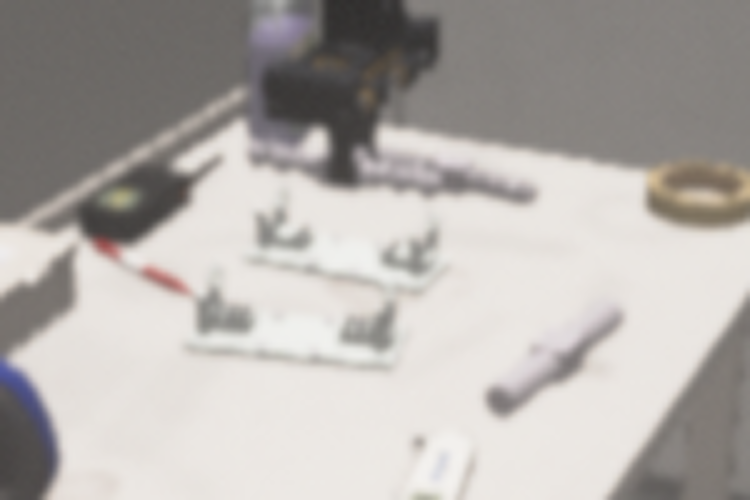

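View pics/t4.png

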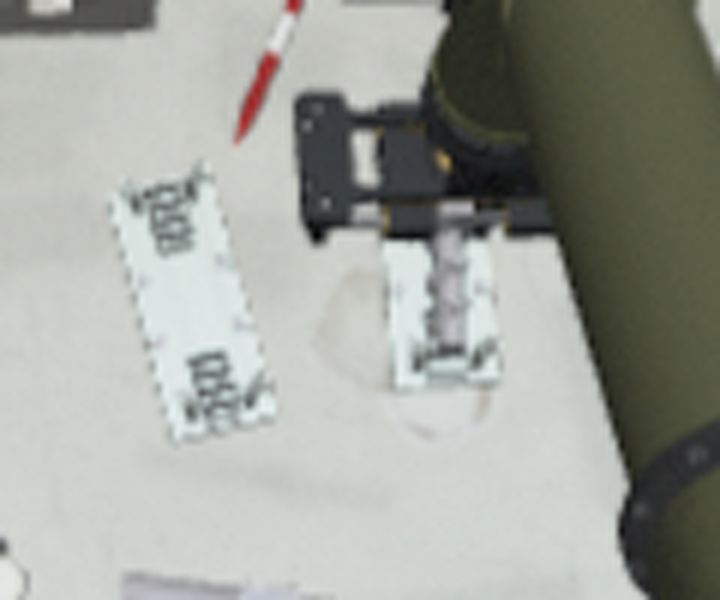

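```bash
cat > m4.py <<'E'
from ov import *
import sys
src,z,u0,v0=sys.argv[1],float(sys.argv[2]),0,0
im=cv2.cvtColor(cv2.imread(src),cv2.COLOR_BGR2RGB)
pose=tuple(map(float,sys.argv[3].split(",")))
gp=tuple(map(float,sys.argv[4].split(",")))
n=sys.argv[6]
o=overlay(im,n,[(stud(z),pose)],(pose[0],pose[1],z),f=11,r=(30,30))
o2=overlay(im,n,[(gauge(),gp)],(gp[0],gp[1],.02),f=11,r=(30,30))
save(cv2.resize(np.hstack([o,o2]),(800,400)),sys.argv[5])
E
python3 m4.py pics/top4.png .0863 .5793,.0437,2.5 .5808,.0393,2.1 pics/ov4.png top
```

```text
(no output)
```

View pics/ov4.png

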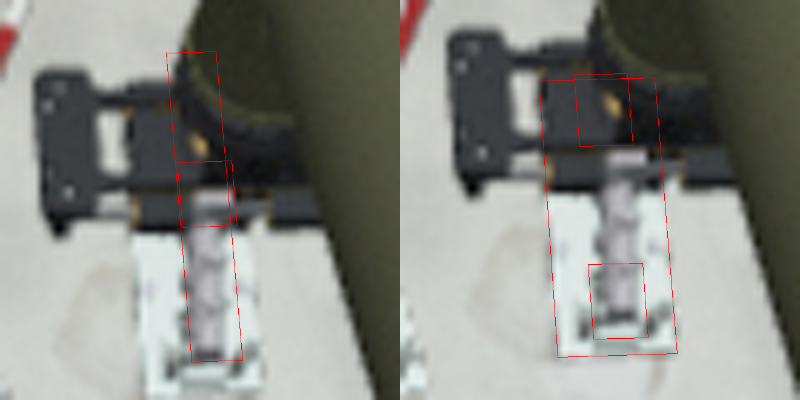

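Run:
```python
import cv2
im=cv2.imread("pics/top4.png"); print(im.shape)
cv2.imwrite("pics/z4.png",cv2.resize(im[155:205,305:345],None,fx=14,fy=12,interpolation=cv2.INTER_CUBIC))
```

```text
(384, 512, 3)
```

View pics/z4.png

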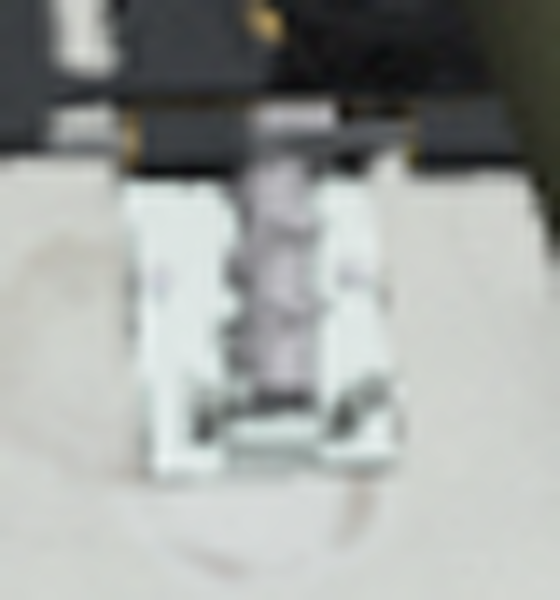

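Run:
```python
from h import *
f=lambda X,Y:(305+(X+.5)/14-.5,155+(Y+.5)/12-.5)
A=p2w("top",f(280,180),.0863);B=p2w("top",f(285,390),.0863);print(A,B)
d=(A-B)/np.linalg.norm(A-B);print(np.degrees(np.arctan2(d[1],d[0])),B+.086*d)
```

```text
[0.56306173 0.04274025 0.0863    ] [0.49938663 0.0437329  0.0863    ]
-0.89312836784293 [0.58537619 0.04239238 0.0863    ]
```

Run:
```python
from ov import *
im=read_camera("scene"); save(im,"pics/scene5.png")
o=[overlay(im,"scene",[(stud(.0863),p)],(.56,.05,.09),f=10,r=(40,25)) for p in ((.5793,.0437,2.5),(.582,.0425,-1))]
save(cv2.resize(np.vstack(o),(800,500*1)),"pics/ov5.png")
save(o[1],"pics/ov5b.png");save(cv2.resize(im[150:185,230:300],None,fx=11,fy=11,interpolation=cv2.INTER_CUBIC),"pics/z5.png")
for k in ("stud_coarse_center",):
  for n in ("top","scene"):
    if n=="top": read_camera(n)
    for d in pinpoint(n,k): print(n,k,round(d["score"],2),np.round(c2w(n,d["at"]),4))
```

```text
top stud_coarse_center 0.73 [0.3824 0.6566 0.0165]
top stud_coarse_center 0.61 [0.5856 0.0442 0.0873]
scene stud_coarse_center 0.91 [0.3875 0.6528 0.0194]
scene stud_coarse_center 0.53 [0.5785 0.0426 0.0833]
```

View pics/ov5b.png

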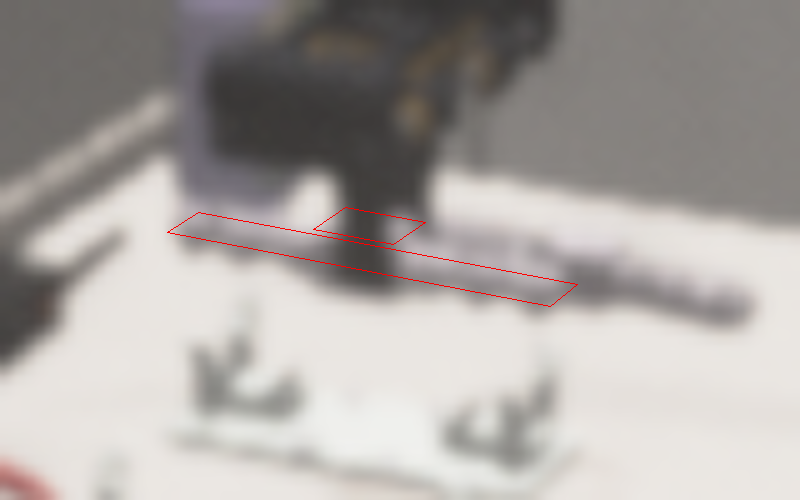

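View pics/z5.png

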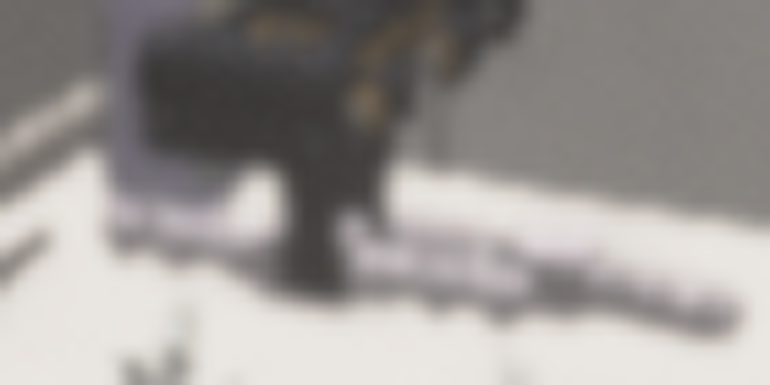

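```bash
python3 -m pendant '{"xyz":[[-0.001,-0.002,0],[0,-0.002,-0.005],[0,0,-0.007],[0,0,-0.006],[0,0,-0.004],[0,0,-0.002],[0,0,-0.001],[0,0,0],[0,0,0]],"turn":[0.03,0.022,0,0,0,0,0,0,0]}'; python3 st.py
python3 - <<'E'
from ov import *
im=read_camera("scene"); save(cv2.resize(im[150:195,220:300],None,fx=10,fy=10,interpolation=cv2.INTER_CUBIC),"pics/s6.png")
im=read_camera("top"); save(im,"pics/top6.png"); save(cv2.resize(im[145:205,295:355],None,fx=10,fy=10,interpolation=cv2.INTER_CUBIC),"pics/t6.png")
for n in ("top","scene"):
    for d in pinpoint(n,"stud_coarse_center"): print(n,round(d["score"],2),np.round(c2w(n,d["at"]),4))
    for d in pinpoint(n,"gauge_coarse_seat"): print(n,"g",round(d["score"],2),np.round(c2w(n,d["at"]),4))
E
```

```text
time_s: 12.55
tool_pos: [0.5746, 0.0398, 0.0528]
tool_rot: [49.1, 88.8, 54.8]
force: [0.1, -0.6, -3.0]
grip_width: 0.0282
t 12.55 tcp [0.5746 0.0398 0.0528] approach [ 0.012  0.018 -1.   ] stud-yaw of jaws 5.71 grip 0.0282 F [ 0.1 -0.6 -3. ] q7 92.6
q [-13.2  17.1   8.4 105.6  -4.   56.7  92.6] dq [ 0.  -0.   0.1 -0.  -0.1 -0.1  0. ]
top 0.71 [0.3856 0.6544 0.017 ]
top 0.46 [0.5832 0.0382 0.0598]
top g 0.83 [0.5791 0.0432 0.0322]
scene 0.68 [0.5762 0.0412 0.0539]
scene 0.66 [0.3869 0.6528 0.0205]
scene g 0.87 [0.58   0.0382 0.039 ]
scene g 0.26 [ 0.5697 -0.1547  0.0154]
```

View pics/s6.png

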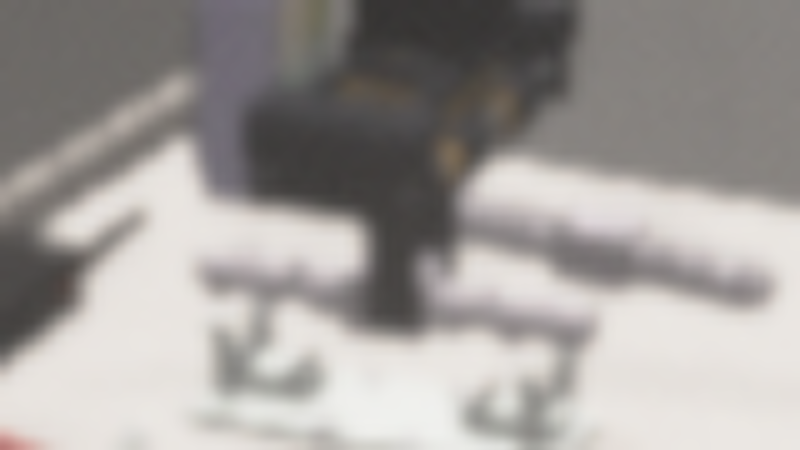

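View pics/t6.png

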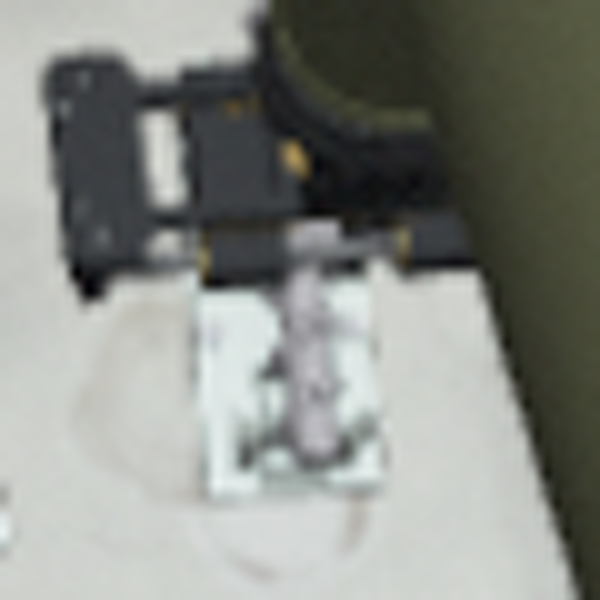

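```bash
python3 m4.py pics/top6.png .0591 .5805,.039,2.3 .5808,.0393,2.1 pics/ov6.png top
```

```text
(no output)
```

View pics/ov6.png

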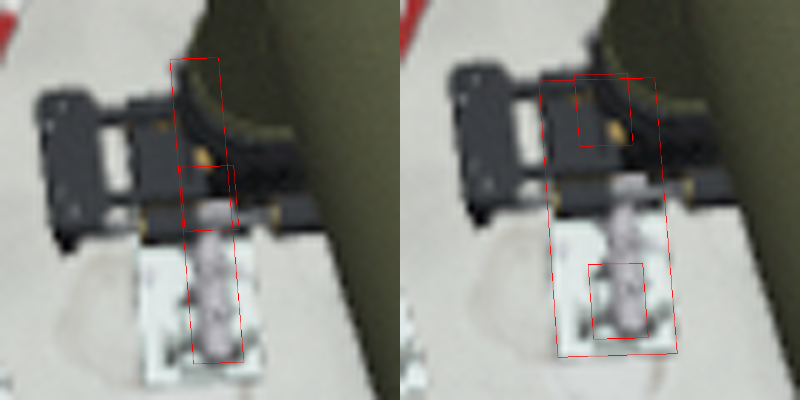

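```bash
python3 -m pendant '{"xyz":[[0,0,-0.004],[0,0,-0.005],[0,0,-0.004],[0,0,-0.002],[0,0,-0.001],[0,0,0]],"turn":[0,0,0,0,0,0]}'; python3 -m pendant '{"xyz":[[0,0,-0.002],[0,0,-0.002],[0,0,-0.001],[0,0,-0.001],[0,0,0]],"turn":[0,0,0,0,0]}'; python3 st.py
```

```text
time_s: 13.6
tool_pos: [0.5742, 0.0397, 0.0351]
tool_rot: [51.1, 88.8, 56.8]
force: [0.0, -0.7, -2.9]
grip_width: 0.0282
time_s: 14.22
tool_pos: [0.5744, 0.0398, 0.029]
tool_rot: [49.8, 88.8, 55.5]
force: [-0.3, -0.1, -3.0]
grip_width: 0.0283
t 14.22 tcp [0.5744 0.0398 0.029 ] approach [ 0.012  0.018 -1.   ] stud-yaw of jaws 5.71 grip 0.0283 F [-0.3 -0.1 -3. ] q7 92.9
q [-13.1  18.8   8.2 106.6  -4.4  54.1  92.9] dq [-0.1  0.   0.1 -0.1  0.1 -0.1  0. ]
```

```bash
python3 -m pendant '{"xyz":[[0,0,-0.001],[0,0,-0.001],[0,0,0]],"turn":[0,0,0]}';python3 -m pendant '{"xyz":[[0,0,-0.001],[0,0,0]],"turn":[0,0]}'
python3 - <<'E'
from ov import *
im=read_camera("scene"); save(cv2.resize(im[150:195,220:300],None,fx=10,fy=10,interpolation=cv2.INTER_CUBIC),"pics/s7.png")
im=read_camera("top"); save(im,"pics/top7.png");
E
python3 m4.py pics/top7.png .0333 .5803,.039,2.3 .5808,.0393,2.1 pics/ov7.png top
```

```text
time_s: 14.6
tool_pos: [0.5746, 0.0398, 0.027]
tool_rot: [49.2, 88.8, 54.9]
force: [-0.2, 0.0, -2.3]
grip_width: 0.028
time_s: 14.85
tool_pos: [0.5752, 0.0399, 0.0267]
tool_rot: [46.9, 88.7, 52.6]
force: [0.2, -0.2, -2.5]
grip_width: 0.0281
```

View pics/s7.png

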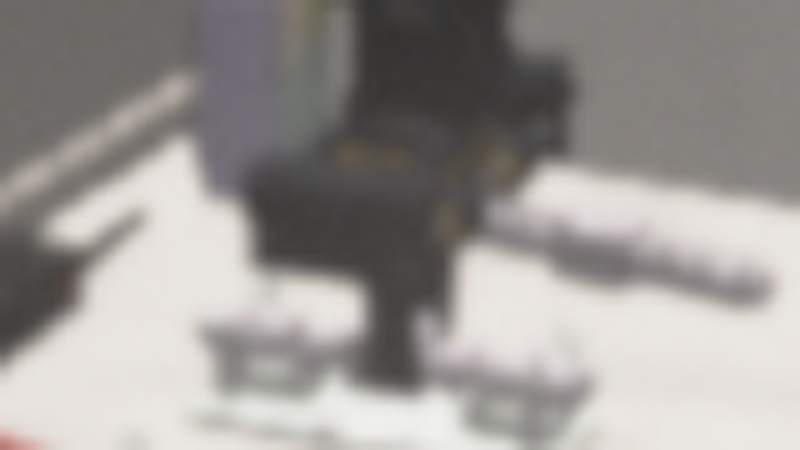

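View pics/ov7.png

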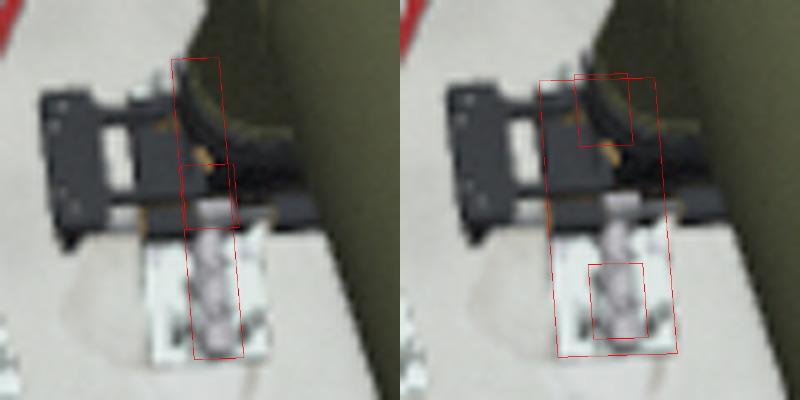

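```bash
python3 -m pendant '{"xyz":[[0,0,0],[0,0,0],[0,0,0],[0,0,0]],"turn":[0,0,0,0]}' 0.6; python3 -m pendant '{"xyz":[[0,0,0.01],[0,0,0.02],[0,0,0.03],[0,0,0.04],[0,0,0.04],[0,0,0.02],[0,0,0.01],[0,0,0],[0,0,0]],"turn":[0,0,0,0,0,0,0,0,0]}'; python3 st.py
```

```text
time_s: 15.45
tool_pos: [0.5762, 0.04, 0.0276]
tool_rot: [43.2, 88.6, 48.9]
force: [0.6, 0.5, -0.1]
grip_width: 0.0509
time_s: 16.58
tool_pos: [0.5751, 0.0396, 0.2063]
tool_rot: [41.0, 88.6, 46.7]
force: [0.2, -0.6, 0.1]
grip_width: 0.0522
t 16.57 tcp [0.5751 0.0396 0.2063] approach [ 0.017  0.018 -1.   ] stud-yaw of jaws 5.68 grip 0.0522 F [ 0.2 -0.6  0.1] q7 91.2
q [-14.    9.    8.9  96.6  -2.4  73.5  91.2] dq [-0.   0.1 -0.1  0.1 -0.1  0.  -0. ]
```

```bash
python3 -m pendant '{"xyz":[[-0.001,-0.02,0],[-0.001,-0.04,0],[-0.001,-0.05,-0.01],[-0.001,-0.04,-0.02],[0,-0.02,-0.02],[0,-0.01,-0.02],[0,-0.005,-0.01],[0,-0.002,-0.005],[0,0,0],[0,0,0]],"turn":[-0.02,-0.04,-0.05,-0.05,-0.04,-0.02,-0.01,0,0,0]}' 0.75; python3 st.py
python3 - <<'E'
from ov import *
im=read_camera("scene"); save(im,"pics/scene8.png"); save(cv2.resize(im[140:210,210:330],None,fx=6.5,fy=6.5,interpolation=cv2.INTER_CUBIC),"pics/s8.png")
im=read_camera("top"); save(im,"pics/top8.png"); save(cv2.resize(im[130:210,290:410],None,fx=6,fy=6,interpolation=cv2.INTER_CUBIC),"pics/t8.png")
for n in ("top","scene"):
    for k in ("stud_coarse_center","stud_fine_center"):
        for d in pinpoint(n,k): print(n,k,round(d["score"],2),np.round(c2w(n,d["at"]),4))
E
```

```text
time_s: 17.82
tool_pos: [0.5639, -0.1638, 0.1134]
tool_rot: [50.1, 89.2, 41.6]
force: [0.5, 1.2, -0.7]
grip_width: 0.0646
t 17.82 tcp [ 0.5639 -0.1638  0.1134] approach [ 0.011  0.01  -1.   ] stud-yaw of jaws -8.56 grip 0.0646 F [ 0.5  1.2 -0.7] q7 99.9
q [ -1.3  15.1  17.9 101.1  -5.9  64.2  99.9] dq [-0.1 -0.2 -0.1 -0.  -0.1 -0.1  0.1]
top stud_coarse_center 0.88 [0.3863 0.6521 0.0149]
top stud_coarse_center 0.62 [0.5841 0.0391 0.0338]
top stud_fine_center 0.47 [ 0.57   -0.1549  0.0144]
scene stud_coarse_center 0.62 [0.5768 0.0377 0.031 ]
scene stud_coarse_center 0.61 [0.3906 0.6535 0.019 ]
scene stud_coarse_center 0.58 [0.5522 0.1872 0.0287]
scene stud_fine_center 0.6 [ 0.5675 -0.1518  0.013 ]
```

View pics/s8.png

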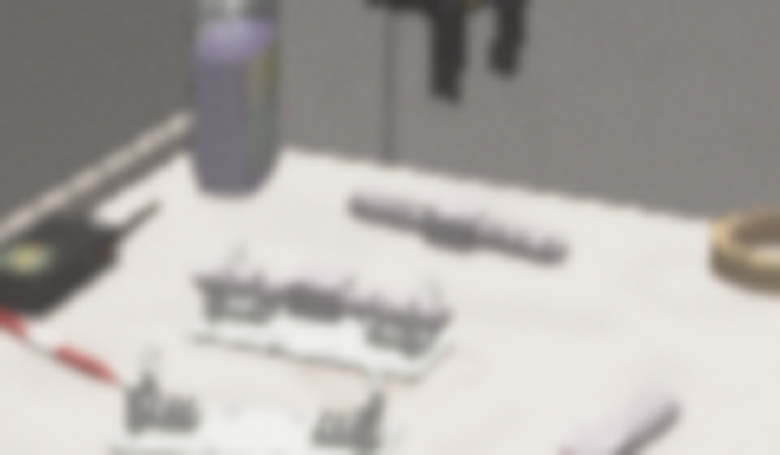

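View pics/t8.png

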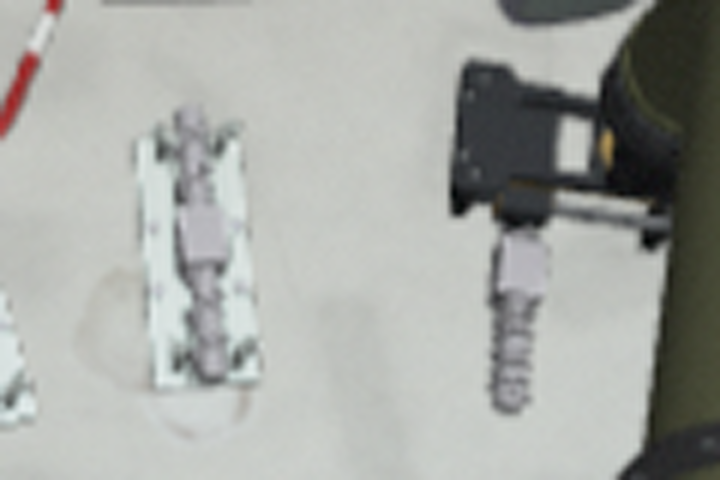

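```bash
python3 m4.py pics/top8.png .033 .5808,.0393,2.1 .5808,.0393,2.1 pics/ov8.png top;  python3 m4.py pics/top8.png .014 .5705,-.151,-7.5 .5808,.0393,2.1 pics/ov8c.png top; python3 m4.py pics/scene8.png .033 .5808,.0393,2.1 .5808,.0393,2.1 pics/ov8b.png scene; python3 -c "
import cv2,numpy as np
a,b,c=[cv2.imread(f'pics/ov8{k}.png') for k in ('','b','c')]
cv2.imwrite('pics/ov8d.png',cv2.resize(np.vstack([np.hstack([a[:,:400],c[:,:400]]),b]),(800,800))[:, :])
cv2.imwrite('pics/ov8e.png',np.hstack([a[:,:400],c[:,:400]]))"
```

```text
(no output)
```

View pics/ov8e.png

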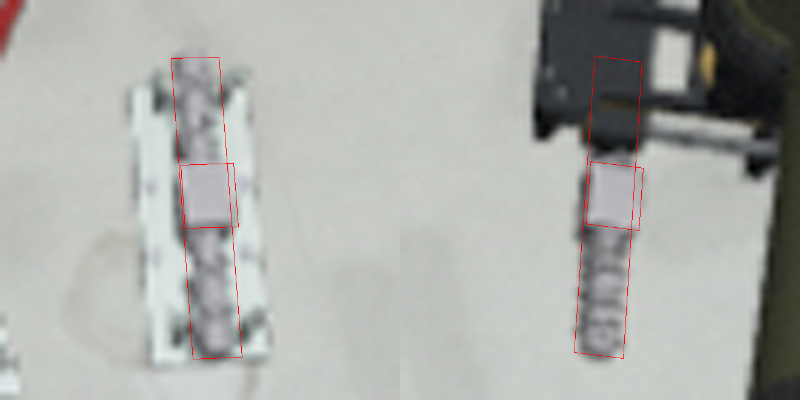

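View pics/ov8b.png

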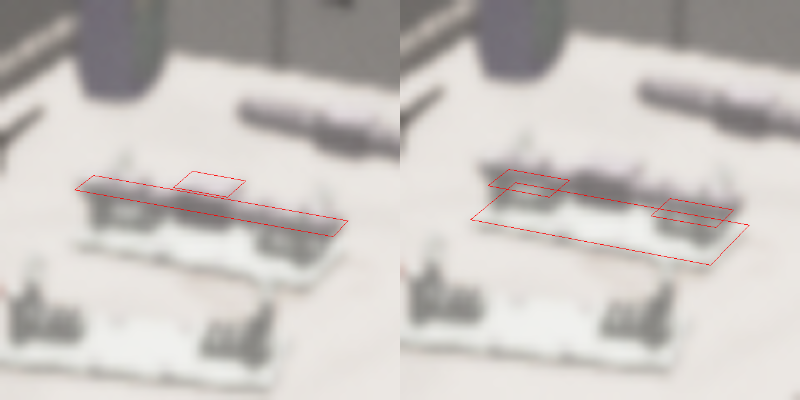

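```bash
python3 -m pendant '{"xyz":[[0.003,0.006,0],[0.003,0.006,-0.01],[0.001,0.002,-0.02],[0,0,-0.02],[0,0,-0.015],[0,0,-0.01],[0,0,-0.005],[0,0,-0.002],[0,0,-0.001],[0,0,0]],"turn":[0.018,0,0,0,0,0,0,0,0,0]}'; python3 st.py
```

```text
time_s: 19.38
tool_pos: [0.5728, -0.1465, 0.0265]
tool_rot: [47.4, 89.1, 40.1]
force: [0.2, -1.1, -0.3]
grip_width: 0.0653
t 19.38 tcp [ 0.5728 -0.1465  0.0265] approach [ 0.013  0.011 -1.   ] stud-yaw of jaws -7.32 grip 0.0653 F [ 0.2 -1.1 -0.3] q7 101.0
q [ -1.5  21.1  16.3 104.5  -8.   54.8 101. ] dq [-0.  -0.2  0.  -0.3 -0.1 -0.  -0.1]
```

```bash
python3 -m pendant '{"xyz":[[-0.002,-0.0035,-0.004],[0,0,-0.006],[0,0,-0.005],[0,0,-0.003],[0,0,-0.001],[0,0,0]],"turn":[0,0,0,0,0,0]}'; python3 st.py;  python3 -m pendant '{"xyz":[[0,0,0],[0,0,0],[0,0,0],[0,0,0],[0,0,0],[0,0,0]],"turn":[0,0,0,0,0,0]}' 0 25; python3 st.py
```

```text
time_s: 20.12
tool_pos: [0.5708, -0.1504, 0.0065]
tool_rot: [45.9, 89.0, 38.6]
force: [-0.2, -0.6, -0.5]
grip_width: 0.0653
t 20.12 tcp [ 0.5708 -0.1504  0.0065] approach [ 0.013  0.011 -1.   ] stud-yaw of jaws -7.33 grip 0.0653 F [-0.2 -0.6 -0.5] q7 101.9
q [ -0.9  22.5  16.1 105.4  -8.7  52.6 101.9] dq [-0.1  0.1  0.  -0.  -0.1  0.   0.1]
time_s: 20.88
tool_pos: [0.5712, -0.1506, 0.007]
tool_rot: [43.1, 89.0, 35.7]
force: [0.2, 1.2, -0.4]
grip_width: 0.0277
t 20.88 tcp [ 0.5712 -0.1506  0.007 ] approach [ 0.014  0.01  -1.   ] stud-yaw of jaws -7.33 grip 0.0277 F [ 0.2  1.2 -0.4] q7 101.9
q [ -0.9  22.5  16.1 105.3  -8.6  52.6 101.9] dq [ 0.1 -0.   0.   0.1  0.1  0.1  0.1]
```

```bash
python3 -m pendant '{"xyz":[[0,0,0.01],[0,0,0.02],[0,0,0.025],[0,0,0.03],[0,0,0.025],[0,0,0.015],[0,0,0.005],[0,0,0.002],[0,0,0]],"turn":[0,0,0,0,0,0,0,0,0]}'; python3 -m pendant '{"xyz":[[-0.001,0.02,0],[-0.002,0.035,0],[-0.003,0.045,0],[-0.003,0.05,0],[-0.003,0.05,0],[-0.003,0.045,0],[-0.003,0.035,0],[-0.002,0.02,0],[0,0.01,0],[0,0.005,0]],"turn":[0.02,0.04,0.06,0.06,0.06,0.05,0.04,0.02,0.01,0.005]}' ; python3 st.py
```

```text
time_s: 22.0
tool_pos: [0.566, -0.1491, 0.1403]
tool_rot: [79.0, 89.3, 71.6]
force: [0.3, -0.1, -3.1]
grip_width: 0.0276
time_s: 23.25
tool_pos: [0.5363, 0.1855, 0.1345]
tool_rot: [117.2, 89.0, 132.0]
force: [-1.2, -0.1, -2.7]
grip_width: 0.028
t 23.25 tcp [0.5363 0.1855 0.1345] approach [-0.012  0.013 -1.   ] stud-yaw of jaws 14.87 grip 0.028 F [-1.2 -0.1 -2.7] q7 84.6
q [-23.3  12.1   2.5 101.3  -1.6  67.   84.6] dq [-2.3  1.5 -1.2 -1.7  0.9  0.4 -1.8]
```

```bash
python3 -m pendant '{"xyz":[[0.005,0,0],[0.005,0,-0.01],[0.004,0,-0.015],[0,0,-0.015],[0,0,-0.01],[0,0,-0.005],[0,0,-0.002],[0,0,-0.001],[0,0,0],[0,0,0]],"turn":[-0.01,-0.01,0,0,0,0,0,0,0,0]}'; python3 st.py
python3 - <<'E'
from ov import *
im=read_camera("scene"); save(im,"pics/scene9.png"); save(cv2.resize(im[155:225,190:310],None,fx=6.5,fy=6.5,interpolation=cv2.INTER_CUBIC),"pics/s9.png")
im=read_camera("top"); save(im,"pics/top9.png"); 
for n in ("top","scene"):
    for k in ("stud_fine_center","stud_coarse_center"):
        for d in pinpoint(n,k): print(n,k,round(d["score"],2),np.round(c2w(n,d["at"]),4))
E
```

```text
time_s: 24.5
tool_pos: [0.5522, 0.1807, 0.0718]
tool_rot: [123.7, 89.1, 137.0]
force: [0.5, -0.9, -2.9]
grip_width: 0.028
t 24.5 tcp [0.5522 0.1807 0.0718] approach [-0.012  0.011 -1.   ] stud-yaw of jaws 13.25 grip 0.028 F [ 0.5 -0.9 -2.9] q7 84.3
q [-22.7  17.2   2.9 102.8  -1.9  60.5  84.3] dq [ 0.1 -0.2 -0.  -0.1 -0.1 -0.   0.1]
top stud_fine_center 0.62 [0.5505 0.1787 0.079 ]
top stud_coarse_center 0.83 [0.3852 0.6568 0.0152]
scene stud_fine_center 0.67 [0.5484 0.179  0.0773]
scene stud_coarse_center 0.65 [0.579  0.0422 0.0291]
scene stud_coarse_center 0.65 [0.3906 0.6518 0.0197]
```

View pics/s9.png

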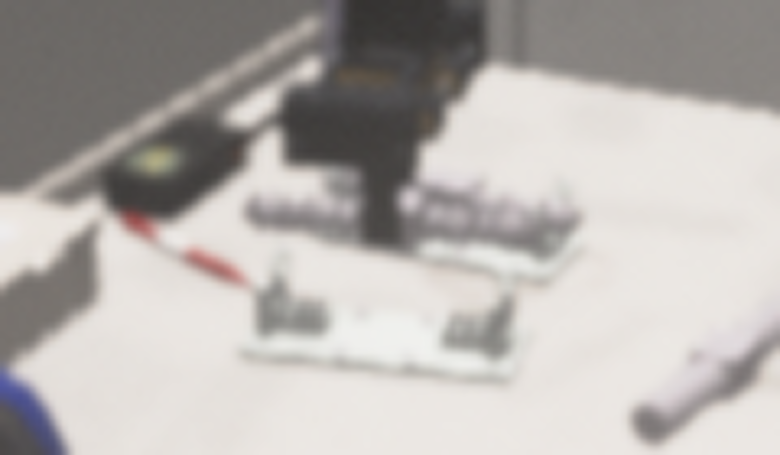

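```bash
python3 m4.py pics/top9.png .0788 .5515,.1805,13.2 .5508,.1858,13.7 pics/ov9.png top
```

```text
(no output)
```

View pics/ov9.png

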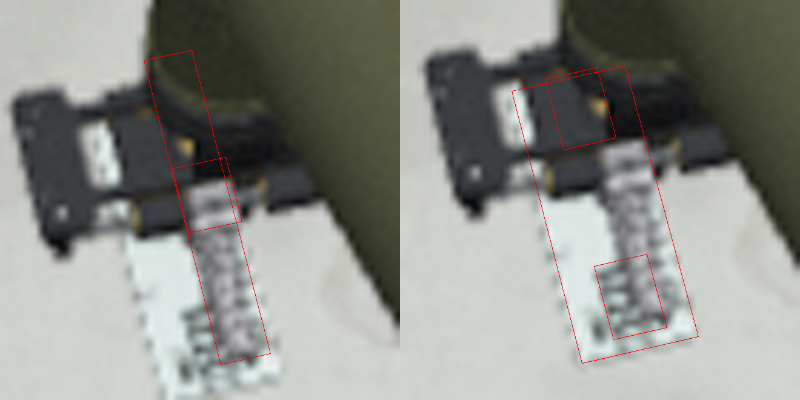

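Run:
```python
from ov import *
im=cv2.cvtColor(cv2.imread("pics/top0.png"),cv2.COLOR_BGR2RGB)
K,R,t=cam("top"); out=[]
for (x,y,yaw) in ((.5508,.1858,13.7),(.5808,.0393,2.1)):
  for z in (.008,.0245):
    s=2500; H=int(.2*s);W=int(.08*s); v,u=np.mgrid[0:H,0:W]; px=.1-v/s; py=.04-u/s
    c,sn=np.cos(np.radians(yaw)),np.sin(np.radians(yaw))
    P=np.stack([x+c*px-sn*py,y+sn*px+c*py,np.full_like(px,z)],-1)@R.T+t; q=P@K.T
    o=cv2.remap(im,(q[...,0]/q[...,2]).astype(np.float32),(q[...,1]/q[...,2]).astype(np.float32),cv2.INTER_CUBIC)
    if z<.01: cv2.rectangle(o,(int(.008*s),int(.02*s)),(int(.072*s),int(.18*s)),(255,0,0),1)
    else:
      cv2.line(o,(W//2,0),(W//2,H),(255,0,0),1); cv2.line(o,(0,H//2),(W,H//2),(255,0,0),1)
      for a in (.034,.076,-.034,-.076): cv2.line(o,(W//2-36,int((.1-a)*s)),(W//2+36,int((.1-a)*s)),(255,0,0),1)
    out.append(o)
save(np.hstack(out),"pics/gz.png")
```

```text
(no output)
```

View pics/gz.png

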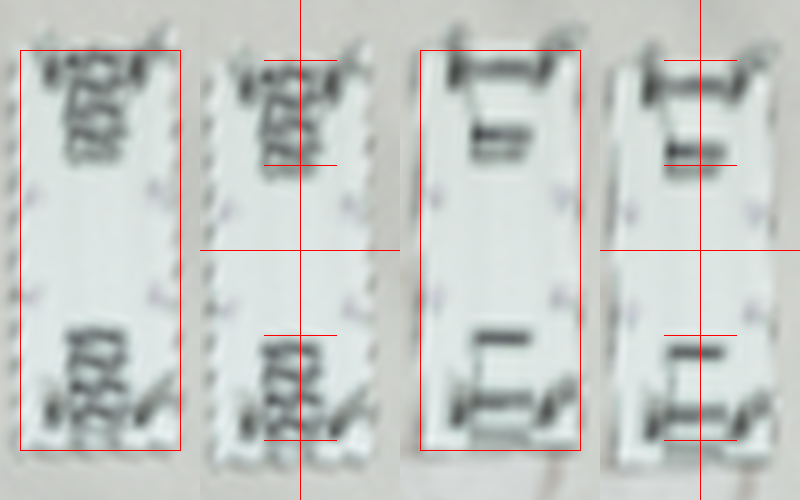

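```bash
python3 -m pendant '{"xyz":[[-0.001,0.004,0],[0,0.003,-0.005],[0,0,-0.007],[0,0,-0.006],[0,0,-0.003],[0,0,-0.001],[0,0,0],[0,0,0]],"turn":[0.009,0,0,0,0,0,0,0]}'; python3 st.py
python3 - <<'E'
from ov import *
im=read_camera("top"); save(im,"pics/top10.png"); save(cv2.resize(im[150:215,250:315],None,fx=9,fy=9,interpolation=cv2.INTER_CUBIC),"pics/t10.png")
for n in ("top",):
    for k in ("stud_fine_center","gauge_fine_seat"):
        for d in pinpoint(n,k): print(n,k,round(d["score"],2),np.round(c2w(n,d["at"]),4))
E
```

```text
time_s: 25.8
tool_pos: [0.5506, 0.188, 0.0474]
tool_rot: [128.9, 89.0, 142.7]
force: [-0.1, -0.4, -2.8]
grip_width: 0.0279
t 25.8 tcp [0.5506 0.188  0.0474] approach [-0.013  0.01  -1.   ] stud-yaw of jaws 13.8 grip 0.0279 F [-0.1 -0.4 -2.8] q7 84.1
q [-23.1  18.9   2.5 103.6  -1.9  58.   84.1] dq [ 0.   0.   0.1 -0.  -0.   0.   0. ]
top stud_fine_center 0.69 [0.551  0.1842 0.0559]
top gauge_fine_seat 0.68 [0.55   0.1914 0.0332]
```

View pics/t10.png

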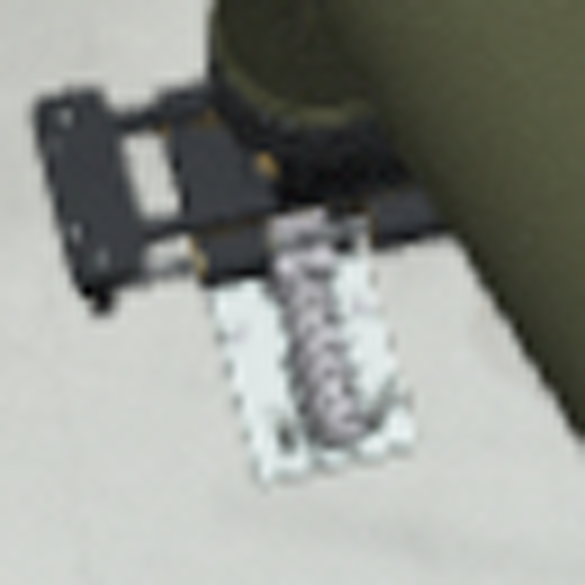

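```bash
python3 m4.py pics/top10.png .0544 .5500,.1876,13.7 .5505,.187,13.7 pics/ov10.png top
```

```text
(no output)
```

View pics/ov10.png

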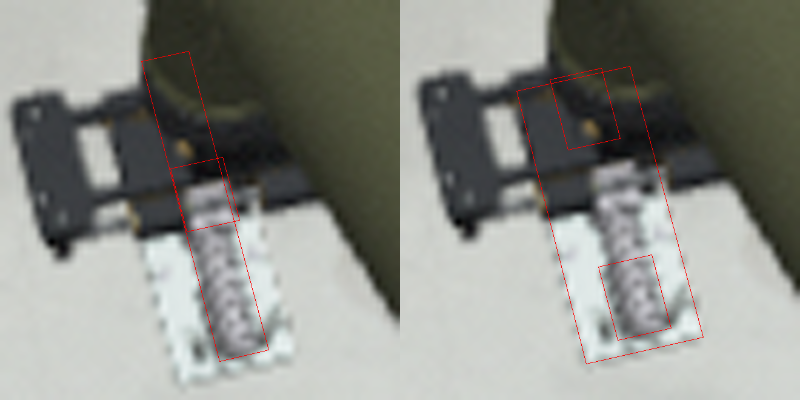

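Run:
```python
from ov import *
im=cv2.cvtColor(cv2.imread("pics/top0.png"),cv2.COLOR_BGR2RGB)
f=6
big=cv2.resize(im[140:215,255:345],None,fx=f,fy=f,interpolation=cv2.INTER_CUBIC).astype(int)
m=((big[...,1]-big[...,0]>5)&(big.min(-1)>205)).astype(np.uint8)
m=cv2.morphologyEx(m,cv2.MORPH_OPEN,np.ones((7,7)));m=cv2.morphologyEx(m,cv2.MORPH_CLOSE,np.ones((25,25)))
cs,_=cv2.findContours(m,cv2.RETR_EXTERNAL,cv2.CHAIN_APPROX_NONE)
for c in cs:
    if cv2.contourArea(c)<3000: continue
    c=cv2.convexHull(c)
    px=[(255+(p[0]+.5)/f-.5,140+(p[1]+.5)/f-.5) for p in c[:,0]]
    w=np.array([p2w("top",p,.008)[:2]*1000 for p in px],np.float32)
    print("area rect",cv2.minAreaRect(w))
cv2.imwrite("pics/mask.png",m*255)
```

```text
area rect ((549.6000366210938, 187.5767822265625), (150.920654296875, 65.50798034667969), 13.916342735290527)
area rect ((580.2852172851562, 39.877010345458984), (157.56732177734375, 65.6312026977539), 2.1915249824523926)
```

View pics/mask.png

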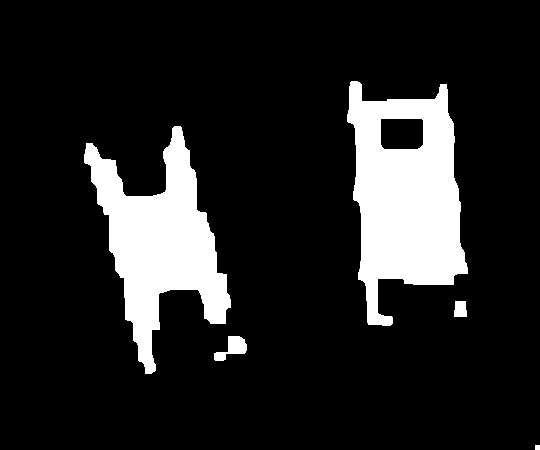

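```bash
python3 -m pendant '{"xyz":[[0,0,-0.004],[0,0,-0.005],[0,0,-0.004],[0,0,-0.002],[0,0,-0.001],[0,0,0]],"turn":[0,0,0,0,0,0]}'; python3 -m pendant '{"xyz":[[0,0,-0.002],[0,0,-0.001],[0,0,-0.001],[0,0,0]],"turn":[0,0,0,0]}'; python3 st.py
```

```text
time_s: 26.7
tool_pos: [0.5504, 0.188, 0.03]
tool_rot: [129.9, 89.0, 143.7]
force: [0.3, 0.4, -2.4]
grip_width: 0.0277
time_s: 27.2
tool_pos: [0.5517, 0.1884, 0.027]
tool_rot: [120.9, 89.1, 134.7]
force: [0.3, 0.4, -1.5]
grip_width: 0.0276
t 27.2 tcp [0.5517 0.1884 0.027 ] approach [-0.011  0.011 -1.   ] stud-yaw of jaws 13.8 grip 0.0276 F [ 0.3  0.4 -1.5] q7 84.2
q [-23.1  20.4   2.5 104.4  -2.   55.6  84.2] dq [-0.  -0.1 -0.1  0.  -0.  -0.   0. ]
```

```bash
python3 -m pendant '{"xyz":[[0,0,0],[0,0,0],[0,0,0],[0,0,0]],"turn":[0,0,0,0]}' 0.6; python3 -m pendant '{"xyz":[[0,0,0.01],[0,0,0.02],[0,0,0.03],[0,0,0.04],[0,0,0.04],[0,0,0.02],[0,0,0.01],[0,0,0],[0,0,0]],"turn":[0,0,0,0,0,0,0,0,0]}'; python3 -m pendant '{"xyz":[[-0.01,0.04,0.02],[-0.01,0.05,0.02],[-0.01,0.05,0.02],[-0.01,0.05,0],[-0.01,0.05,0],[0,0.04,0],[0,0.02,0],[0,0,0]],"turn":[0,0,0,0,0,0,0,0]}';python3 st.py
python3 - <<'E'
from ov import *
im=read_camera("scene"); save(im,"pics/scene11.png"); save(cv2.resize(im[150:225,190:310],None,fx=6.5,fy=6.5,interpolation=cv2.INTER_CUBIC),"pics/s11.png")
im=read_camera("top"); save(im,"pics/top11.png"); save(cv2.resize(im[135:220,255:355],None,fx=7,fy=7,interpolation=cv2.INTER_CUBIC),"pics/t11.png")
for n in ("top","scene"):
    for k in ("stud_fine_center","gauge_fine_seat","stud_coarse_center","gauge_coarse_seat"):
        for d in pinpoint(n,k): print(n,k,round(d["score"],2),np.round(c2w(n,d["at"]),4))
E
```

```text
time_s: 27.7
tool_pos: [0.5524, 0.1887, 0.0281]
tool_rot: [114.9, 89.1, 128.8]
force: [0.8, 0.8, 0.8]
grip_width: 0.0509
time_s: 28.82
tool_pos: [0.5513, 0.1882, 0.2067]
tool_rot: [110.6, 89.1, 124.4]
force: [0.5, 0.6, -0.6]
grip_width: 0.0522
time_s: 29.82
tool_pos: [0.4945, 0.4929, 0.2556]
tool_rot: [164.6, 88.6, 178.1]
force: [0.2, -0.6, -0.5]
grip_width: 0.0521
t 29.82 tcp [0.4945 0.4929 0.2556] approach [-0.024  0.001 -1.   ] stud-yaw of jaws 13.55 grip 0.0521 F [ 0.2 -0.6 -0.5] q7 55.6
q [-42.5  24.6  -5.8  71.1   1.4  85.3  55.6] dq [0.4 0.2 1.  1.  0.9 0.6 0. ]
top stud_fine_center 0.45 [0.5523 0.1873 0.031 ]
top gauge_fine_seat 0.74 [0.5484 0.1903 0.0321]
top stud_coarse_center 0.86 [0.3856 0.6519 0.0171]
top stud_coarse_center 0.83 [0.5823 0.0388 0.0351]
top gauge_coarse_seat 0.65 [0.58   0.0422 0.033 ]
scene stud_fine_center 0.61 [0.5507 0.1866 0.0343]
scene gauge_fine_seat 0.92 [0.5521 0.1831 0.0321]
scene stud_coarse_center 0.96 [0.3859 0.6518 0.0176]
scene stud_coarse_center 0.72 [0.5781 0.0379 0.029 ]
scene gauge_coarse_seat 0.54 [0.5781 0.038  0.0366]
```

View pics/s11.png

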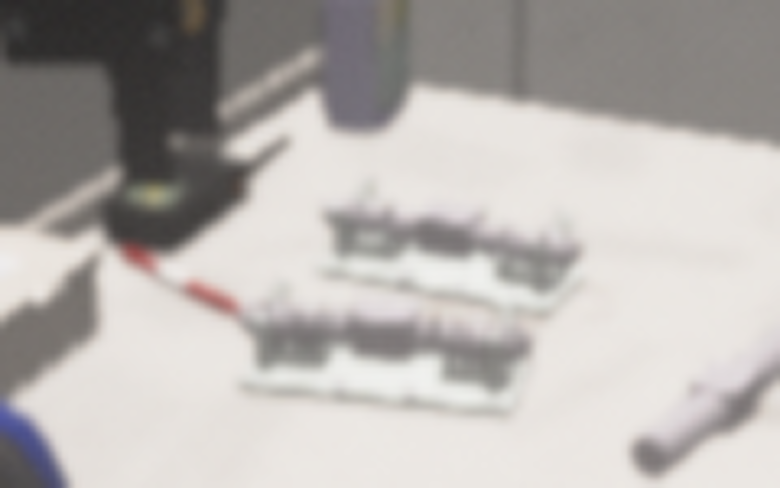

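View pics/t11.png

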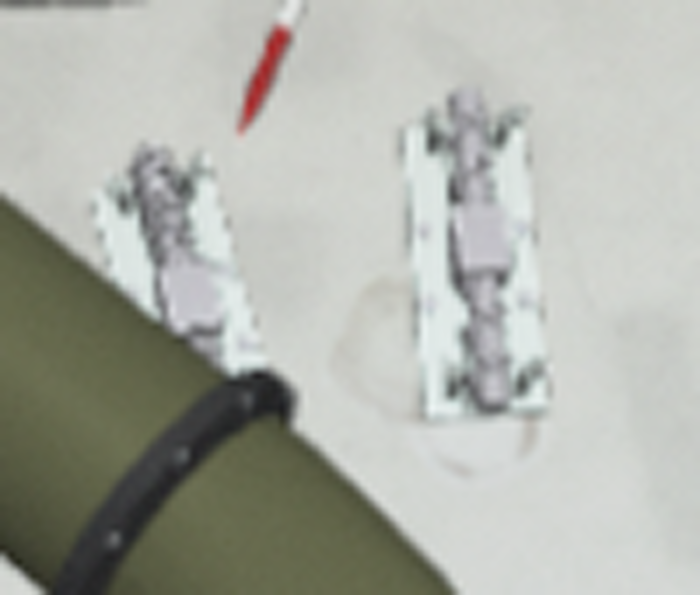

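Run:
```python
from ov import *
im=cv2.cvtColor(cv2.imread("pics/scene11.png"),cv2.COLOR_BGR2RGB)
def face(x0,x1,y,z0,z1):
    c=[(x0,y,z0),(x1,y,z0),(x1,y,z1),(x0,y,z1)]; return [(c[i],c[(i+1)%4]) for i in range(4)]
out=[]
for pose in ((.550,.1876,13.8),(.5803,.0395,2.2)):
    L=face(-.018,.018,.014,.019,.047)+face(-.08,.08,.032,0,.008)+[((-.086,0,.046),(.086,0,.046)),((-.086,.0,.02),(.086,.0,.02))]
    out.append(overlay(im,"scene",[(L,pose)],(pose[0],pose[1],.02),f=16,r=(25,16)))
    out.append(overlay(im,"scene",[],(pose[0],pose[1],.02),f=16,r=(25,16)))
o=np.vstack([np.hstack(out[:2]),np.hstack(out[2:])]); save(cv2.resize(o,(800,512),interpolation=cv2.INTER_AREA),"pics/seat.png")
```

```text
(no output)
```

View pics/seat.png

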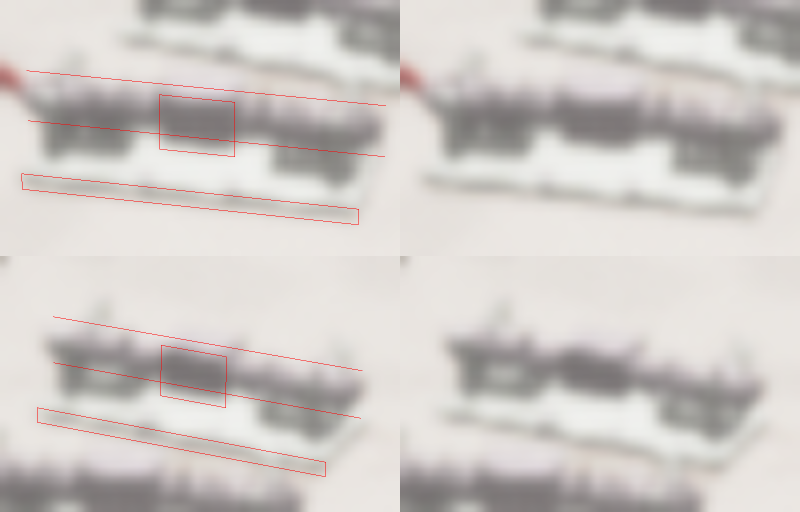

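Run:
```python
from ov import *
def face(x0,x1,y,z0,z1):
    c=[(x0,y,z0),(x1,y,z0),(x1,y,z1),(x0,y,z1)]; return [(c[i],c[(i+1)%4]) for i in range(4)]
def L(z): return face(-.018,.018,.014,z-.014,z+.014)+[((-.086,0,z+.013),(.086,0,z+.013)),((-.086,.013,z),(.086,.013,z)),((-.086,.0,z-.013),(.086,.0,z-.013))]
out=[]
for f,pose,z in (("scene8",(.5705,-.1505,-7.4),.014),("scene11",(.5803,.0395,2.2),.033),("scene11",(.550,.1876,13.8),.033)):
    im=cv2.cvtColor(cv2.imread(f"pics/{f}.png"),cv2.COLOR_BGR2RGB)
    for l in (L(z),):
        out.append(overlay(im,"scene",[(l,pose)],(pose[0],pose[1],z),f=16,r=(25,12)))
save(cv2.resize(np.vstack(out),(570,820*570//570),interpolation=cv2.INTER_AREA)[:],"pics/seat2.png")
print(out[0].shape)
o=np.vstack(out); save(cv2.resize(o,None,fx=.52,fy=.52,interpolation=cv2.INTER_AREA),"pics/seat2.png")
```

```text
(384, 800, 3)
```

View pics/seat2.png

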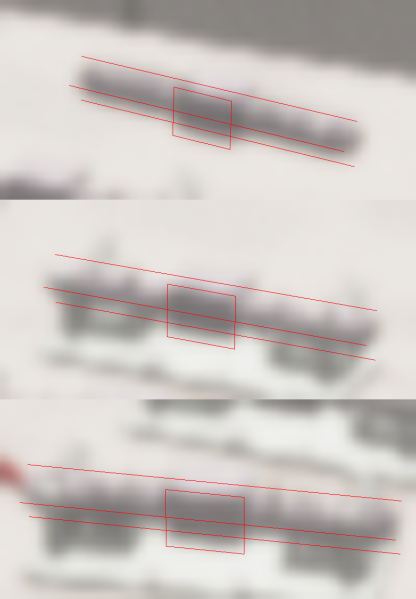

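```bash
python3 -m pendant '{"xyz":[[0,0,0],[0,0,0],[0,0,0],[0,0,0]],"turn":[0,0,0,0]}'; python3 st.py; python3 -c "
from cell import sign_off
print(sign_off())"
```

```text
time_s: 30.82
tool_pos: [0.4966, 0.4906, 0.2587]
tool_rot: [158.3, 88.8, 171.6]
force: [0.0, 0.6, 0.1]
grip_width: 0.0519
t 30.82 tcp [0.4966 0.4906 0.2587] approach [-0.021  0.003 -1.   ] stud-yaw of jaws 13.3 grip 0.0519 F [0.  0.6 0.1] q7 55.6
q [-42.4  24.3  -5.7  71.1   1.4  85.3  55.6] dq [-0.1 -0.1  0.1 -0.  -0.1  0.  -0.1]
the job is handed in; nothing more can be done
None
```

Both studs are on their gauge blocks and let go: the coarse one on the 2-tooth block, the fine one on the 4-tooth block. I handed the job in at about 31 s and got no verdict. I did not touch the green look-alike or the smooth pin. For the coarse pick I yawed the gripper about 20° so its body cleared the headphones.

**Position:** in the last pictures both studs lie lengthwise between the cheeks. In the top view the coarse stud's outline matched the predicted seated position closely. At hand-in the arm covered part of the fine stud from above, so I checked that one in the scene view. The point detector put both studs within about 2–6 mm of my measured block centres, close to its stated 4 mm accuracy. The gripper was well clear and the force reading was near zero.

**Height:** this check is the weaker one, because I did not touch-test the seating. Just before release the gripper readings put the studs at about 33 mm (coarse) and 34 mm (fine), against 33 mm when seated. The scene view agrees to about 1.5 mm at the collars. Along the thread tops it reads a few millimetres lower rather than higher. The detector's heights scatter from 29 to 35 mm.

**Disagreements:**
- The coarse stud sat about 3–4° off the jaws after the angled grasp. I corrected this before lowering it.
- My two estimates of the fine block's sideways position differed by about 2 mm. I used the second one.

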